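Hang the tidied-up pail on the twin hook and lock it

ROBOT

A 6-joint arm with a two-finger parallel gripper is mounted at the origin on the work surface. World frame = base frame: x ahead of the robot, y to its left, z up, the work surface at z = 0. Lengths are in m, angles in rad, forces in N, time in s.
With the tool pointing down it reaches from about 0.35 to 0.925 m from the base axis. Payload 6.4 kg.
Tool frame: the origin (TCP) lies midway between the tips of the shut fingers; the grasp point (between the pads) lies grip_point_offset behind it (grip_point_offset is the distance from the TCP to the grasp point, in m); z points along the fingers, y is the direction in which the jaws open and shut (so a half turn about z gives the same grasp; the last joint's range is limited). The gripper opens to 85 mm and grips with 20 to 120 N. Pads are 22 mm wide; open, the fingers measure 114 mm over their backs; the gripper's body (76 mm by 85 mm) begins 54 mm behind the grasp point. The pads swing forward as they close: fully open they stand 13 mm farther back than shut.
Start: joints at [-1.358, 0.245, 1.558, -0, 1.339, -0.174], TCP at [0.245, -0.602, 0.206] pointing down, gripper open.
Joint ranges: [-3.13, 3.13], [-1.02, 2.26], [0.13, 2.54], [-0.95, 4.09], [0.21, 2.88], [-2.74, 2.74]. Speed limits (rad/s): [2.57, 2.57, 3.14, 3.14, 3.14, 3.14].

INTERFACE

Orientations are given as a rotation vector (axis times angle).
In Python, from workcell import get_state, grab_frame, calibration, sign_off, silhouettes, grip_point_offset gives the robot as it stands.
- The arm moves only by the tool arm_command, never from a script. Its argument "steps" is a list of rows, each a list of 7 numbers: the turn, a rotation vector about the tool's x, y, z in rad, then the shift along the tool's x, y, z in m, then the closure in counts, from 0 (fully open) to 255 (shut). A call has exactly 5 rows; each row is the pose to reach, as a shift and turn from the pose commanded when the call began, along the tool's axes at that moment; what a row does not reach only later rows make up. A row lasts 1/12 s, in which the tool goes at most 41.7 mm and 7.16 degrees, less where a joint would pass 70% of its speed; a pose out of reach is approached as far as the arm can. A call with a gripper value outside its range is refused whole. The fingers move at their own pace and stop on an object; the grip force is fixed at half the most. Time passes only in rows, so rows that repeat a pose let the fingers close, or fill a call up. It gives the time, the measured TCP pose, the force and the opening at its end, in the units of the state.
- get_state(): the state, without advancing time (a new reading comes with each control period).
- grab_frame(name): name is "side" or "top"; returns (picture, depth): 480x640x3 uint8, blue, green, red; 480x640 float32, m along the optical axis (not along the pixel's ray), 0 where there is no reading.
- calibration(name): a dict with "fx", "fy", "cx", "cy" (pixels), "world_from_camera" (4x4, takes a point from camera to world coordinates). Camera axes: x right, y down, z forward; pixel columns grow to the right and rows downward; lengths in m; the calibration is good to about 2 mm. A picture is of the moment at which its call begins. calibration takes no time and is no camera call.
- sign_off(): hands the job in, once; it reports no verdict.
Trained networks look in the newest picture that a camera, given by its name, has taken for a name from the list of things; names that differ only in an ending like _2 or _b are one class to them, and where a whole thing is asked for, a point or a joint stands for the part that bears it (a point fixed in the world has none). Each returns a list of dicts, best first, with "conf" (0 to 1); they miss things now and then, are a little off and sometimes report something else, mostly with a low value. They report only what shows in the picture. A call takes as long as a camera call. They do not tell look-alikes from the thing itself.
- silhouettes(camera, label): "region" (480x640 bool, what is visible of it) and "bbox" ([left, top, width, height] in pixels, round what is visible of it).
The state is a dict: "time_s": time; "joints": joint angles; "qd": joint speeds; "joint_efforts": joint torques, N m; "position": TCP position; "eef_rot": TCP orientation; "wrist_force": force on the tool from outside, world axes, zero at the start; "moment": the same for the moment, N m; "gripper_width": finger opening in m.
Only numpy, scipy, OpenCV 4.12 (cv2) and the standard library are available. Lean on these libraries where they do the work, as an engineer would, in place of code of your own. Each camera call takes 0.05 s, during which the arm holds its last target. There are 200 camera calls.

TASK

Put the blue sanding block into the steel pail, then swing the pail's flat-lying bail upright while the pail stands on the bench. Pick the pail up by the bail, hang the bail's bar over both prongs of the green twin hook so that the pail hangs free, then swing the red keeper fully closed over the prong. Do not tip the pail over, and leave the tape measure, the screwdriver and the carpenter's square where they lie.

Things in the scene. Friction and masses are not known exactly. Their poses are not given: they have to be found in the camera images.
- block_center (a point): blue sanding block with a cork sole, 64 x 36 x 30 mm (its x, y, z axes), 80 g, lying on its sole; this point is its centre. Pinch it across the 36 mm.
- pail: open steel pail, 105 mm high, 130 mm across the rim (160 mm over the bail ears, local y), 104 mm across the foot, 3 mm wall, 4 mm floor, about 0.45 kg. Origin: centre of its underside. The bail is hinged on the line through local (0, +-75, 95 mm); lying flat it points to the pail's own -x.
- bail (a joint): angle of the swing bail about its hinge line: 0 = lying flat (level, to the pail's -x, sticking out 45 mm past the rim; hinge stop), 1.57 = upright, 3.14 = flat on the other side. Slightly stiff (0.035 N m): it stays where left within about 0.8 rad of upright; about 1 N at the grip raises it. Open space below the flat grip.
- bail_grip (a point): centre of the round wooden grip on the bail's cross bar. Grip 16 mm across, 50 mm long, along the bar (the pail's y axis); bare 7 mm wire for the rest of the 150 mm wide bar. 110 mm from the hinge line, so 205 mm above the pail's underside when upright.
- stand: green twin-hook stand fixed to the bench. Origin: on the bench midway between its two posts (18 mm square, at local y +-48 mm, 262 mm high). From each post a 12 mm round prong runs level to local -x, its top 235 mm high, turning up 92 mm out to a tip 115 mm out, 258 mm high. Between prongs and posts 78 mm is free for fingers (cross bar only at 145-175 mm height). Base plate 14 mm thick.
- hook_seat (a point): where the middle of the bail's bar lies when hung: midway between the two prongs, 85 mm from the posts' line towards the stand's -x, 238.5 mm above the bench (bar resting on the prongs). The pail then hangs about 33 mm clear of the bench and free of the posts.
- keeper (a joint): angle of the red keeper, a flat arm on a vertical pin on the stand's +y post: 0 = open (points to the stand's +y, clear of the hooks), 1.57 = closed against its stop (points to the stand's -x over the prong, trapping the bar). Stays where left; about 0.5 N at the knob moves it. Arm 16 mm wide, 264 to 274 mm above the bench, 128 mm long.
- keeper_knob (a point): on the axis of the upright red knob near the end of the keeper: 18 mm across, from 274 to 310 mm above the bench; this point is 294 mm high. 110 mm from the pin's axis.
- keeper_hinge (a point): on the keeper's vertical turning axis, at the height of the knob point: stand's local (0, 48 mm), 294 mm high.
- tape: bystander, to be left where it is: yellow round tape measure, 60 mm across, 34 mm high. Origin: centre of its underside.
- chisel: bystander, to be left where it is: red-handled screwdriver lying along its x axis, about 160 mm long, up to 30 mm high. Origin: centre of its underside.
- square: bystander, to be left where it is: carpenter's square lying flat: dark wooden stock 130 x 22 x 18 mm along its x axis, steel blade 170 mm along its +y. Origin: centre of its underside (middle of the stock).
- block: the same sanding block; origin at the centre of its underside (15 mm below its centre).
Things that resemble listed ones, but are neither listed nor needed, are in the scene too. Leave any turquoise look-alike of the pail alone.

How it is judged:
By the outcome, as a careful person would: the job done as asked, in the order asked, and still so for the second after the job is handed in, with the robot touching nothing.
It also fails if it takes over 72 s, if anything falls off the work surface, if the arm or the gripper's body presses on something with over 40 N, if the wrist force passes 120 N, or if a joint passes its speed limit or range.

## Working session

There is one attempt and no reset: what is moved stays moved. The work goes in short steps, Python scripts to look and compute and a tool call to move; the robot and the scene stay as the last step left them, time stands still between calls to the robot, and variables do not carry over. Pictures are saved under pics/ and viewed, about 8 in all and at most 12, crops included, and the job is handed in when it is done.

Besides the shell and the picture viewer there is one more tool, called after "Call:" as name(argument=value, ...) on one line, values as JSON. arm_command: Moves the arm, as the interface text tells. Its arguments: {"type":"object","properties":{"steps":{"type":"array","items":{"type":"array","items":{"type":"number"}}}},"required":["steps"]}

```bash
ls; mkdir -p pics; python3 - <<'E'
from workcell import *
import cv2,numpy as np
print(get_state(), grip_point_offset)
for n in("top","side"):
    p,d=grab_frame(n); cv2.imwrite(f"pics/{n}0.png",p); np.save(f"{n}0.npy",d); c=calibration(n); print(n,c)
    for l in("block","pail","bail","stand","keeper"):
        for s in silhouettes(n,l)[:4]: print(n,l,round(s["conf"],2),s["bbox"])
E
```

```text
pics
{'time_s': 0.0, 'joints': array([-1.35812532e+00,  2.45822228e-01,  1.55901440e+00,  6.75382530e-06,
        1.33870492e+00, -1.74075891e-01]), 'qd': array([-0.00179892, -0.00051625,  0.00174434,  0.00022167,  0.00019936,
       -0.00091004]), 'joint_efforts': array([ 1.75309480e-03, -4.29513252e+01, -3.26122892e+01, -2.68244997e-05,
        5.36949126e-03,  1.32485357e-05]), 'position': array([ 0.24505719, -0.60138098,  0.20537495]), 'eef_rot': array([-3.08112635e+00, -6.03344724e-01,  4.87218279e-05]), 'wrist_force': array([-0.52293264,  0.61139618, -0.3225707 ]), 'moment': array([-0.00829013, -0.0059615 , -0.0374934 ]), 'gripper_width': 0.08583022319661321} 0.0187
top {'fx': 517.7005109630215, 'fy': 517.7005109630215, 'cx': 324.5400986259255, 'cy': 236.11782187056485, 'world_from_camera': array([[-0.00337172, -0.99605697,  0.08865182,  0.31192223],
       [-0.99985247,  0.00485112,  0.01647753, -0.00892864],
       [-0.01684262, -0.08858318, -0.99592638,  1.26787691],
       [ 0.        ,  0.        ,  0.        ,  1.        ]])}
top block 0.69 [471.7, 154.5, 24.1, 33.7]
top 
[... 510 characters left out ...]
0083678, -0.27235603,  0.33810543, -0.07671431],
       [-0.43400885,  0.58532371, -0.68485945,  1.01681412],
       [-0.01137552, -0.76368734, -0.64548606,  1.1270514 ],
       [ 0.        ,  0.        ,  0.        ,  1.        ]])}
side block 0.57 [313.5, 191.9, 17.4, 12.6]
side block 0.23 [345.3, 199.4, 14.8, 21.9]
side pail 0.95 [260.5, 186.0, 63.6, 60.2]
side pail 0.66 [405.6, 203.5, 43.4, 18.6]
side pail 0.56 [309.3, 198.5, 18.2, 16.9]
side pail 0.48 [313.1, 189.6, 18.1, 13.3]
side bail 0.75 [287.8, 189.7, 40.1, 32.9]
side bail 0.48 [427.3, 210.5, 12.7, 10.2]
side bail 0.2 [316.1, 190.9, 17.0, 17.2]
side stand 0.86 [213.8, 226.8, 76.9, 108.2]
side keeper 0.91 [216.5, 242.9, 27.8, 47.5]
```

View pics/top0.png

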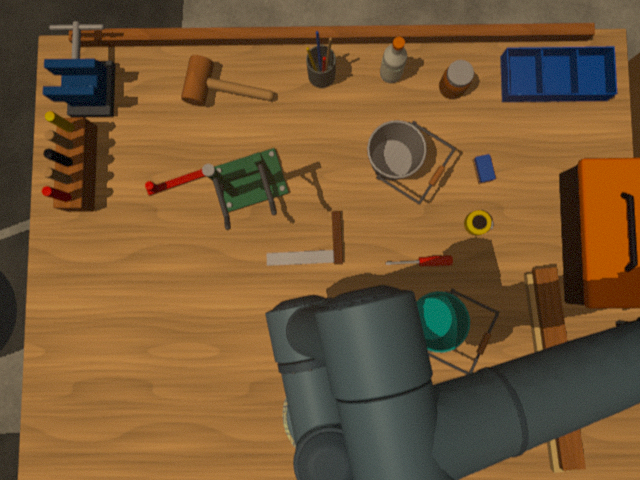

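View pics/side0.png

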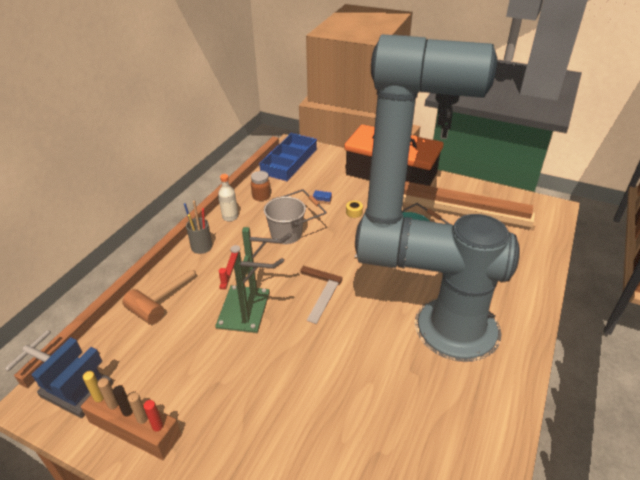

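The top view shows the steel pail at about (398,150), with its grip at (437,175). The blue block is at (485,168), and the stand is at (250,180) with its prongs pointing down the image. The red keeper runs from (210,172) to its knob at (150,188), and the turquoise look-alike pail is at (440,320). The side view agrees.

```bash
cat > h.py <<'E'
from workcell import *
import cv2,numpy as np
from scipy.spatial.transform import Rotation as R
def ray(n,uv,z):
    c=calibration(n);T=c["world_from_camera"];uv=np.atleast_2d(np.array(uv,float))
    d=np.c_[(uv[:,0]-c["cx"])/c["fx"],(uv[:,1]-c["cy"])/c["fy"],np.ones(len(uv))]@T[:3,:3].T
    o=T[:3,3]; return o+d*((z-o[2])/d[:,2])[:,None]
def cloud(n,d):
    c=calibration(n);T=c["world_from_camera"];v,u=np.mgrid[:480,:640]
    P=np.stack([(u-c["cx"])/c["fx"]*d,(v-c["cy"])/c["fy"]*d,d],-1)
    return P@T[:3,:3].T+T[:3,3]
def proj(n,P):
    c=calibration(n);T=np.linalg.inv(c["world_from_camera"]);q=np.atleast_2d(P)@T[:3,:3].T+T[:3,3]
    return np.c_[q[:,0]/q[:,2]*c["fx"]+c["cx"],q[:,1]/q[:,2]*c["fy"]+c["cy"]]
E
python3 - <<'E'
from h import *
p=cv2.imread("pics/top0.png");d=np.load("top0.npy");P=cloud("top",d);z=P[...,2]
hsv=cv2.cvtColor(p,cv2.COLOR_BGR2HSV);H,S,V=cv2.split(hsv)
def sub(u0,u1,v0,v1):
    m=np.zeros((480,640),bool);m[v0:v1,u0:u1]=1;return m
# block
m=sub(465,505,145,190)&(H>100)&(H<130)&(S>100)
uv=np.argwhere(m)[:,::-1]; print("block n",m.sum(),"z",np.median(z[m]))
w=ray("top",uv,.03); r=cv2.minAreaRect((w[:,:2]*1000).astype(np.float32)); print(r, w[:,:2].mean(0))
# pail rim from depth
m=sub(360,432,110,190)&(z>.095)&(z<.115); w=P[m]
A=np.c_[w[:,:2],np.ones(len(w))];b=(w[:,:2]**2).sum(1);s=np.linalg.lstsq(A,b,rcond=None)[0]
c=s[:2]/2;print("rim",len(w),c,np.sqrt(s[2]+c@c))
# grip wood
m=sub(425,450,160,192)&(z>.07); w=P[m]; print("grip",len(w),w.mean(0))
# knob, posts, prongs
for nm,mm in(("knob",sub(140,170,175,200)&(z>.28)),("posts",sub(195,290,140,200)&(z>.253)&(z<.27)),("prong",sub(195,300,150,235)&(z>.225)&(z<.26))):
    n,l,st,ce=cv2.connectedComponentsWithStats(mm.astype(np.uint8))
    for i in range(1,n):
        if st[i,4]>5: print(nm,st[i],ce[i],P[l==i].mean(0).round(4))
out=np.hstack([cv2.resize(p[135:245,135:295],None,fx=2.5,fy=2.5,interpolation=cv2.INTER_CUBIC) if 0 else cv2.resize(p[135:235,135:295],(800,500),interpolation=cv2.INTER_CUBIC)])
cv2.imwrite("pics/stand.png",out)
cv2.imwrite("pics/pail.png",cv2.resize(p[110:220,355:505],(800,587),interpolation=cv2.INTER_CUBIC))
E
```

```text
block n 361 z 0.030801562903440827
((585.6988525390625, -376.26190185546875), (60.79097366333008, 35.60690689086914), 11.208345413208008) [ 0.58583545 -0.3764408 ]
rim 789 [ 0.60605185 -0.16108292] 0.06951068311896012
grip 206 [ 0.54821682 -0.24076049  0.12314935]
knob [145 181  14  12 118] [151.40677966 186.74576271] [0.4921 0.3325 0.3106]
posts [252 152  10  12  91] [256.40659341 157.62637363] [0.5585 0.1424 0.2613]
posts [208 171   9   7  21] [212.95238095 174.66666667] [0.5252 0.2288 0.2594]
prong [254 156  23  60 349] [266.28080229 186.46704871] [0.5048 0.1253 0.2389]
prong [208 168  23  63 370] [220.85405405 199.61351351] [0.4786 0.2169 0.2386]
```

View pics/stand.png

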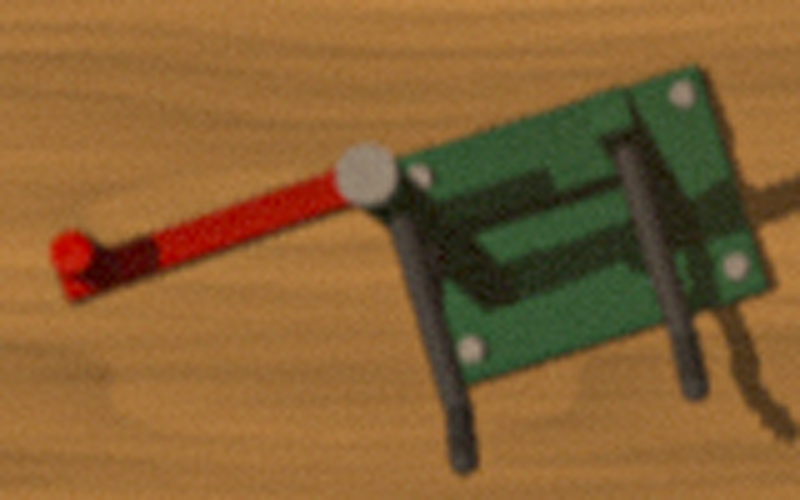

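View pics/pail.png

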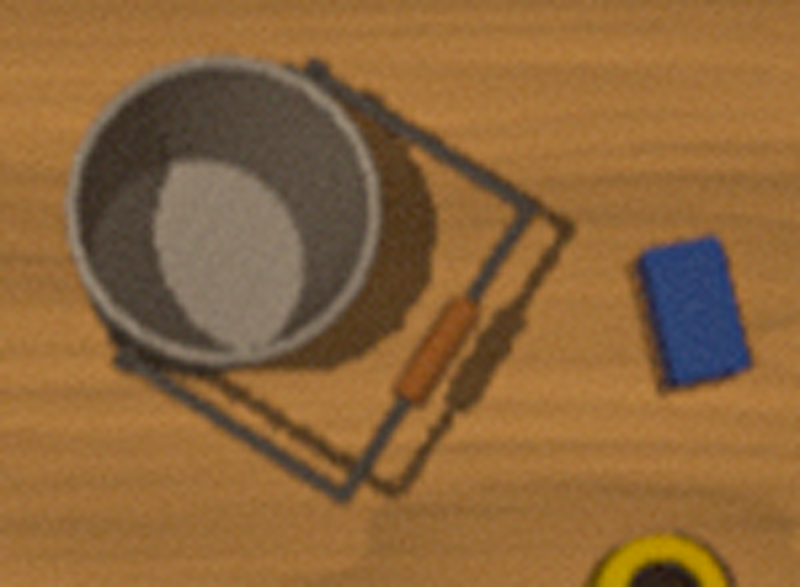

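```bash
python3 - <<'E'
from h import *
p=cv2.imread("pics/top0.png");d=np.load("top0.npy");P=cloud("top",d);z=P[...,2]
f=lambda u,v,z:ray("top",[[u,v]],z)[0].round(4)
print("knob",f(149.4,185.4,.31),f(151.4,186.7,.31)); print("pin",f(208.4,170,.275))
t1=f(227.6,227,.255);t2=f(274,211.6,.255);print("tips",t1,t2,np.linalg.norm(t1-t2))
e1=f(414.1,123.1,.097);e2=f(378.4,176.6,.097);print("ears",e1,e2,(e1+e2)/2,np.linalg.norm(e1-e2))
for zz in(.095,.115):
    c1=f(454.4,149.4,zz);c2=f(419.7,202.3,zz);print("corners",c1,c2,(c1+c2)/2,np.linalg.norm(c1-c2),"grip",f(436.9,176,zz))
print(np.round(z[160:192:3,425:450:3],3))
g=cv2.cvtColor(p,cv2.COLOR_BGR2HSV)
uv=np.array([(u,v) for v in range(110,185) for u in range(365,432) if abs(z[v,u]-.105)<.006])
w=ray("top",uv,.105);(c,r)=cv2.minEnclosingCircle((w[:,:2]).astype(np.float32));print(c,r)
# fit stand with prong lines
for m0 in((254,277,156,216),(208,231,168,231)):
    m=np.zeros((480,640),bool);m[m0[2]:m0[3],m0[0]:m0[1]]=1
    m&=(z>.225)&(z<.245);uv=np.argwhere(m)[:,::-1];w=ray("top",uv,.233)[:,:2]
    l=cv2.fitLine(w.astype(np.float32),cv2.DIST_HUBER,0,.001,.001).ravel();print(l,np.degrees(np.arctan2(l[1],l[0])))
E
```

```text
knob [0.4948 0.3368 0.31  ] [0.4923 0.3329 0.31  ]
pin [0.5312 0.2342 0.275 ]
tips [0.4211 0.1991 0.255 ] [0.4512 0.1075 0.255 ] 0.09641872224832686
ears [ 0.6771 -0.1973  0.097 ] [ 0.5524 -0.1134  0.097 ] [ 0.61475 -0.15535  0.097  ] 0.15029737189984396
corners [ 0.615  -0.2888  0.095 ] [ 0.4927 -0.2069  0.095 ] [ 0.55385 -0.24785  0.095  ] 0.14719001324818198 grip [ 0.5533 -0.2473  0.095 ]
corners [ 0.6099 -0.2841  0.115 ] [ 0.4896 -0.2035  0.115 ] [ 0.54975 -0.2438   0.115  ] 0.14480486870267867 grip [ 0.5492 -0.2433  0.115 ]
[[-0.     0.003 -0.    -0.006  0.003  0.001  0.001  0.098  0.   ]
 [-0.002  0.001  0.003  0.001 -0.001 -0.001  0.098  0.097  0.004]
 [-0.    -0.001 -0.002 -0.    -0.001  0.101  0.098 -0.002  0.005]
 [-0.001 -0.     0.001  0.004  0.098  0.102  0.101 -0.004  0.004]
 [ 0.004  0.     0.006  0.006  0.106  0.101  0.095 -0.002  0.001]
 [-0.002 -0.002  0.001  0.099  0.101  0.105 -0.005  0.003 -0.002]
 [ 0.    -0.001  0.099  0.102  0.103  0.005  0.    -0.001  0.   ]
 [ 0.003 -0.001  0.1    0.101  0.096 -0.002  0.002  0.003  0.   ]
 [-0.002 -0.004  0.103  0.101  0.001  0.    -0.003  0.002 -0.001]
 [ 0.001  0.099  0.097 -0.003 -0.002  0.002  0.001 -0.001  0.002]
 [-0.002  0.096  0.002 -0.003  0.001 -0.     0.001  0.003  0.001]]
(0.5983998775482178, -0.17007876932621002) 0.0899161696434021
[0.95617205 0.2928054  0.51006997 0.12719175] 17.025988
[0.9586775  0.2844952  0.48004875 0.21784736] 16.528677
```

```bash
cat >> h.py <<'E'
def pose(x,y,z,yaw,tilt=0):
    "TCP world pos; yaw = heading of tool y (deg); tilt leans tool z toward tool-y heading (deg)"
    a=np.radians(yaw);Y=np.array([np.cos(a),np.sin(a),0]);Z=np.array([0,0,-1.]);X=np.cross(Y,Z)
    return np.array([x,y,z]),R.from_matrix(np.c_[X,Y,Z])*R.from_rotvec([-np.radians(tilt),0,0])
def plan(*T):
    "one call per target: end-of-call row"
    s=get_state();p=s["position"];r=R.from_rotvec(s["eef_rot"]);X=r.as_matrix()
    print("t",round(s["time_s"],2),"p",p.round(4),"yaw",np.degrees(np.arctan2(X[1,1],X[0,1])).round(1),"F",s["wrist_force"].round(1),"w",round(s["gripper_width"],4),"j",s["joints"].round(2))
    for t in T:
        q,k=pose(*t);dr=(r.inv()*k).as_rotvec();dp=r.inv().apply(q-p)
        print(dr.round(3),dp.round(4),"rows>=",round(max(np.degrees(np.linalg.norm(dr))/7.16,np.linalg.norm(dp)/.0417),1));p,r=q,k
E
python3 -c "
from h import *
plan((.4154,-.489,.206,-78.8),(.5858,-.3764,.19,-78.8),(.5858,-.3764,.004,-78.8))"
```

```text
t 0.6 p [ 0.2452 -0.602   0.2065] yaw -67.8 F [ 0.   1.  -0.5] w 0.0856 j [-1.36  0.25  1.56 -0.    1.34 -0.17]
[-0.    -0.     0.191] [ 0.2003 -0.0404  0.0005] rows>= 4.9
[0. 0. 0.] [ 0.189  -0.0774  0.016 ] rows>= 4.9
[0. 0. 0.] [0.    0.    0.186] rows>= 4.5
```

```bash
python3 -c "
from h import *
P=cloud('top',np.load('top0.npy'))
Q=P[155:310:12,555:640:8];print(Q[...,2].round(2));print(Q[3,:,1].round(2),Q[:,4,0].round(2))"
```

```text
[[ 0.01 -0.    0.   -0.   -0.    0.01  0.   -0.    0.    0.   -0.65]
 [-0.    0.    0.    0.12  0.14  0.14  0.14  0.14  0.14  0.14  0.14]
 [ 0.    0.03  0.07  0.13  0.14  0.14  0.14  0.14  0.14  0.14  0.14]
 [ 0.    0.03  0.07  0.12  0.14  0.15  0.14  0.14  0.14  0.14  0.14]
 [-0.    0.03  0.07  0.1   0.14  0.14  0.14  0.14  0.14  0.16  0.14]
 [ 0.    0.03  0.06  0.1   0.14  0.14  0.14  0.14  0.14  0.17  0.14]
 [ 0.01  0.02  0.06  0.1   0.14  0.14  0.14  0.14  0.14  0.14  0.17]
 [ 0.    0.02  0.06  0.1   0.14  0.14  0.14  0.14  0.14  0.14  0.17]
 [ 1.27  0.01  0.06  0.1   0.14  0.14  0.14  0.14  0.14  0.14  0.17]
 [-0.    0.01  0.06  0.09  0.14  0.14  0.14  0.14  0.14  0.14  0.17]
 [ 0.07  0.01  0.05  0.09  0.14  0.14  0.14  0.14  0.14  0.14  0.14]
 [ 0.07  0.    0.05  0.08  0.13  0.14  0.14  0.15  0.14  0.14  0.14]
 [ 0.07  0.    0.05  0.09  0.13  0.15  0.14  0.14  0.14  0.14  0.14]]
[-0.55 -0.56 -0.56 -0.56 -0.56 -0.58 -0.6  -0.62 -0.63 -0.65 -0.67] [0.62 0.56 0.54 0.51 0.48 0.46 0.43 0.4  0.38 0.35 0.33 0.3  0.27]
```

The box tops out at 0.17 m, so a path at 0.206 m clears it.

Call:
arm_command(steps=[[0,0,0.04,0.04,-0.008,0,0],[0,0,0.08,0.08,-0.016,0,0],[0,0,0.12,0.12,-0.024,0,0],[0,0,0.155,0.16,-0.032,0,0],[0,0,0.191,0.2,-0.04,0,0]])

```text
time_s: 1.02
position: [0.4167, -0.4883, 0.2067]
eef_rot: [3.127, 0.304, 0.0]
wrist_force: [-0.2, -1.4, -1.4]
gripper_width: 0.0851
```

Call:
arm_command(steps=[[0,0,0,0.038,-0.015,0.003,0],[0,0,0,0.076,-0.031,0.006,0],[0,0,0,0.114,-0.046,0.01,0],[0,0,0,0.152,-0.062,0.013,0],[0,0,0,0.189,-0.077,0.016,0]])

```text
time_s: 1.43
position: [0.5874, -0.3756, 0.1904]
eef_rot: [3.126, 0.308, 0.0]
wrist_force: [0.5, 0.1, 0.0]
gripper_width: 0.0854
```

```bash
python3 -c "
from h import *
plan((.5858,-.3764,.06,-78.8),(.5858,-.3764,.004,-78.8))"
```

```text
t 1.43 p [ 0.5874 -0.3756  0.1904] yaw -78.8 F [0.5 0.1 0. ] w 0.0854 j [-0.73  0.37  1.44  0.    1.34  0.64]
[ 0.    -0.     0.001] [-0.0017  0.0005  0.1304] rows>= 3.1
[0. 0. 0.] [0.    0.    0.056] rows>= 1.3
```

Call:
arm_command(steps=[[0,0,0,-0.001,0,0.04,0],[0,0,0,-0.001,0,0.08,0],[0,0,0,-0.001,0,0.12,0],[0,0,0,-0.001,0,0.155,0],[0,0,0,-0.001,0,0.185,0]])

```text
time_s: 1.85
position: [0.5839, -0.3763, 0.0024]
eef_rot: [-3.125, -0.307, 0.003]
wrist_force: [0.1, 0.3, 0.6]
gripper_width: 0.0852
```

Call:
arm_command(steps=[[0,0,0,0,0,0,255],[0,0,0,0,0,0,255],[0,0,0,0,0,0,255],[0,0,0,0,0,0,255],[0,0,0,0,0,0,255]])

```text
time_s: 2.27
position: [0.5865, -0.3789, 0.0089]
eef_rot: [3.123, 0.307, 0.006]
wrist_force: [-0.4, -0.3, -0.2]
gripper_width: 0.0258
```

```bash
python3 -c "
from h import *
plan((.5858,-.3764,.2,-78.8),(.5995,-.265,.2,-45),(.6148,-.1553,.2,-13),(.6148,-.1553,.05,-13))"
```

```text
t 2.27 p [ 0.5865 -0.3789  0.0089] yaw -78.8 F [-0.4 -0.3 -0.2] w 0.0258 j [-0.74  0.57  1.52  0.    1.05  0.64]
[ 0.004 -0.003  0.   ] [ 0.0005 -0.0018 -0.1912] rows>= 4.6
[ 0.    0.   -0.59] [ 0.0351 -0.1066  0.    ] rows>= 4.7
[ 0.     0.    -0.559] [ 0.0884 -0.0668  0.    ] rows>= 4.5
[0. 0. 0.] [0.   0.   0.15] rows>= 3.6
```

```bash
python3 -c "
from h import *
p,d=grab_frame('top');q,_=grab_frame('side')
plan()
plan()
u=proj('top',[.586,-.377,.03])[0].astype(int);v=proj('side',[.586,-.377,.03])[0].astype(int);print(u,v)
a=cv2.resize(p[u[1]-50:u[1]+50,u[0]-40:u[0]+40],(400,500));b=cv2.resize(q[v[1]-50:v[1]+50,v[0]-40:v[0]+40],(400,500))
cv2.imwrite('pics/grasp.png',np.hstack([a,b]))"
```

```text
t 2.37 p [ 0.5858 -0.3783  0.0078] yaw -78.8 F [0.1 0.2 0.7] w 0.0096 j [-0.74  0.57  1.52  0.    1.05  0.64]
t 2.37 p [ 0.5858 -0.3783  0.0078] yaw -78.8 F [0.1 0.2 0.7] w 0.0096 j [-0.74  0.57  1.52  0.    1.05  0.64]
[485 167] [322 192]
```

View pics/grasp.png

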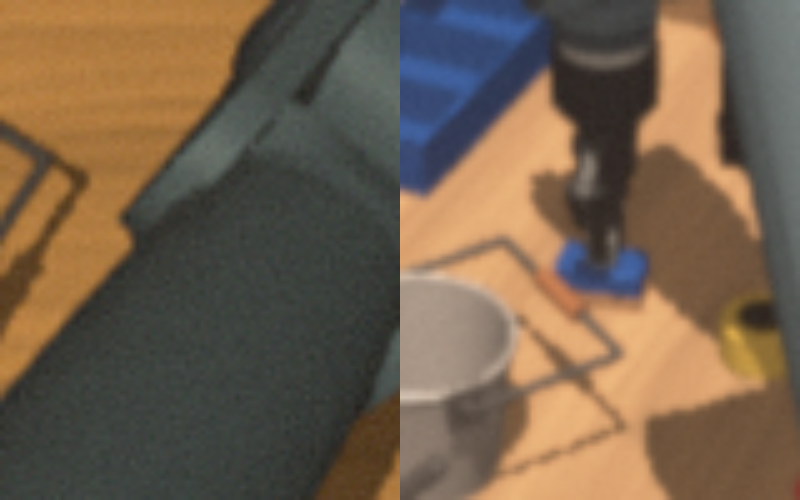

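```bash
python3 -c "
from h import *
p,d=grab_frame('side');P=cloud('side',d)
plan()
for zz in(.0,.015,.03,.05): print(zz,proj('side',[.586,-.378,zz])[0].round(1))
print([ (n,proj('side',[x,y,.03])[0].round(1)) for n,x,y in (('c+y',.5858-.0035,-.3764+.018),('c-y',.5858+.0035,-.3764-.018))])
hsv=cv2.cvtColor(p,cv2.COLOR_BGR2HSV);m=np.zeros((480,640),bool);m[180:212,300:345]=1
b=m&(hsv[...,0]>100)&(hsv[...,0]<125)&(hsv[...,1]>150);w=P[b];print(b.sum(),w.min(0),w.max(0),np.median(w,0))
k=m&(hsv[...,2]<70);w=P[k];i=np.argsort(np.argwhere(k)[:,0])[-25:];print(np.c_[np.argwhere(k)[i],w[i]].round(3))
"
```

```text
t 2.42 p [ 0.5855 -0.3781  0.0072] yaw -78.8 F [-0.4 -0.4  0.6] w 0.0023 j [-0.74  0.57  1.52 -0.    1.05  0.64]
0.0 [322.2 199.6]
0.015 [322.2 196.2]
0.03 [322.2 192.8]
0.05 [322.2 188.2]
[('c+y', array([320.8, 195.9])), ('c-y', array([323.3, 190.1]))]
1 [ 0.56831067 -0.3806496   0.02815554] [ 0.56831067 -0.3806496   0.02815554] [ 0.56831067 -0.3806496   0.02815554]
[[ 1.87e+02  3.23e+02  5.66e-01 -3.43e-01  8.30e-02]
 [ 1.88e+02  3.21e+02  5.80e-01 -3.57e-01  6.60e-02]
 [ 1.88e+02  3.22e+02  5.79e-01 -3.63e-01  6.20e-02]
 [ 1.88e+02  3.23e+02  5.66e-01 -3.42e-01  7.90e-02]
 [ 1.89e+02  3.21e+02  5.82e-01 -3.59e-01  6.00e-02]
 [ 1.89e+02  3.22e+02  5.76e-01 -3.56e-01  6.30e-02]
 [ 1.89e+02  3.23e+02  5.74e-01 -3.60e-01  6.10e-02]
 [ 1.90e+02  3.20e+02  5.83e-01 -3.55e-01  5.80e-02]
 [ 1.90e+02  3.21e+02  5.81e-01 -3.59e-01  5.60e-02]
 [ 1.90e+02  3.22e+02  5.76e-01 -3.55e-01  6.00e-02]
 [ 1.90e+02  3.23e+02  5.77e-01 -3.66e-01  5.20e-02]
 [ 1.91e+02  3.20e+02  5.84e-01 -3.56e-01  5.20e-02]
 [ 1.91e+02  3.21e+02  5.80e-01 -3.55e-01  5.40e-02]
 [ 1.91e+02  3.22e+02  5.81e-01 -3.65e-01  4.80e-02]
 [ 1.91e+02  3.23e+02  5.75e-01 -3.62e-01  5.10e-02]
 [ 1.92e+02  3.20e+02  5.88e-01 -3.63e-01  4.20e-02]
 [ 1.92e+02  3.21e+02  5.83e-01 -3.62e-01  4.50e-02]
 [ 1.92e+02  3.22e+02  5.80e-01 -3.63e-01  4.50e-02]
 [ 1.92e+02  3.23e+02  5.75e-01 -3.61e-01  4.80e-02]
 [ 1.93e+02  3.20e+02  5.85e-01 -3.57e-01  4.30e-02]
 [ 1.93e+02  3.21e+02  5.83e-01 -3.61e-01  4.10e-02]
 [ 1.93e+02  3.22e+02  5.79e-01 -3.62e-01  4.10e-02]
 [ 1.93e+02  3.23e+02  5.74e-01 -3.59e-01  4.50e-02]
 [ 1.94e+02  3.22e+02  5.76e-01 -3.56e-01  4.20e-02]
 [ 1.94e+02  3.23e+02  5.74e-01 -3.60e-01  4.00e-02]]
```

Call:
arm_command(steps=[[0,0,0,0,0,-0.01,255],[0,0,0,0,0,-0.03,255],[0,0,0,0,0,-0.06,255],[0,0,0,0,0,-0.1,255],[0,0,0,0,0,-0.13,255]])

```text
time_s: 2.83
position: [0.5853, -0.3778, 0.1393]
eef_rot: [3.125, 0.307, 0.003]
wrist_force: [0.2, -1.5, 0.6]
gripper_width: 0.0002
```

```bash
python3 -c "
from h import *
q,_=grab_frame('side')
plan()
cv2.imwrite('pics/lift.png',cv2.resize(q[110:260,240:400],(640,600)))"
```

```text
t 2.88 p [ 0.5884 -0.3805  0.1473] yaw -78.8 F [ 2.7 -2.5  5.3] w 0.0002 j [-0.74  0.4   1.47  0.    1.25  0.64]
```

View pics/lift.png

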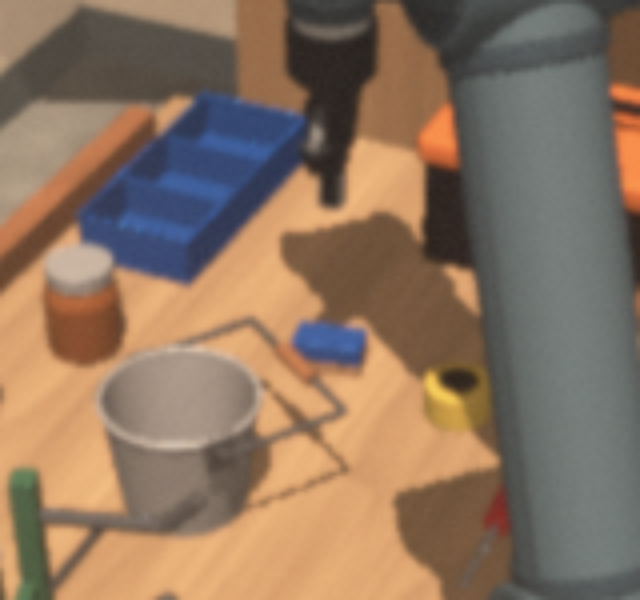

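The fingers shut above the block. It was not picked up and still lies in place at about crop (330,342). I'll check the reported TCP against the fingertip in the image, at crop (333,205), which is px (323,161).

```bash
python3 -c "
from h import *
for zz in(.10,.12,.14,.147,.16,.18): print(zz,proj('side',[.5865,-.379,zz])[0].round(1))
p,d=grab_frame('side');P=cloud('side',d);plan()
hsv=cv2.cvtColor(p,cv2.COLOR_BGR2HSV)
for v in range(150,166): print(v,[(u,*P[v,u].round(3)) for u in (321,323,325) if P[v,u,2]>.08], hsv[v,323])
b=np.zeros((480,640),bool);b[185:206,305:340]=1
b&=(hsv[...,0]>100)&(hsv[...,0]<130)&(hsv[...,1]>120);w=P[b];print(b.sum(),w[:,2].max(),np.median(w,0),np.argwhere(b).mean(0))
"
```

```text
0.1 [322.1 176.2]
0.12 [322.1 171.3]
0.14 [322.1 166.4]
0.147 [322.  164.7]
0.16 [322.  161.5]
0.18 [322.  156.4]
t 2.93 p [ 0.5883 -0.3804  0.1449] yaw -78.8 F [ 0.2 -0.3  0.5] w 0.0003 j [-0.74  0.41  1.47  0.    1.25  0.64]
150 [(321, np.float64(0.575), np.float64(-0.348), np.float64(0.225)), (323, np.float64(0.567), np.float64(-0.346), np.float64(0.228)), (325, np.float64(0.569), np.float64(-0.366), np.float64(0.217))] [15 65 47]
151 [(321, np.float64(0.574), np.float64(-0.346), np.float64(0.222)), (323, np.float64(0.569), np.float64(-0.35), np.float64(0.221)), (325, np.float64(0.571), np.float64(-0.371), np.float64(0.209))] [10 71 54]
152 [(321, np.float64(0.585), np.float64(-0.367), np.float64(0.204)), (323, np.float64(0.569), np.float64(-0.349), np.float64(0.218)), (325, np.float64(0.573), np.float64(-0.375), np.float64(0.203))] [11 57 63]
153 [(321, np.float64(0.584), np.float64(-0.367), np.float64(0.201)), (323, np.float64(0.577), np.float64(-0.367), np.float64(0.202)), (325, np.float64(0.573), np.float64(-0.374), np.float64(0.2))] [ 6 60 64]
154 [(321, np.float64(0.582), np
[... 680 characters left out ...]
64(0.576), np.float64(-0.365), np.float64(0.188)), (325, np.float64(0.575), np.float64(-0.379), np.float64(0.18))] [14 56 68]
158 [(321, np.float64(0.583), np.float64(-0.364), np.float64(0.183)), (323, np.float64(0.578), np.float64(-0.369), np.float64(0.181)), (325, np.float64(0.577), np.float64(-0.383), np.float64(0.174))] [12 81 88]
159 [(321, np.float64(0.586), np.float64(-0.369), np.float64(0.175)), (323, np.float64(0.579), np.float64(-0.372), np.float64(0.176))] [ 13  97 139]
160 [] [ 14 115 202]
161 [] [ 15 121 229]
162 [] [ 15 120 234]
163 [] [ 16 120 236]
164 [] [ 16 120 233]
165 [] [ 14 125 217]
95 0.03552437466791836 [ 0.58314396 -0.36726076  0.02743177] [195.01052632 321.86315789]
```

The shut fingertips really sit about 26 mm behind the reported TCP: the image puts them near 0.172 m against a reported 0.145 m. That fits the fingers closing just on top of the 30 mm block. I'll go lower.

Call:
arm_command(steps=[[0,0,0,0,0,0.01,0],[0,0,0,0,0,0.03,0],[0,0,0,0,0,0.05,0],[0,0,0,0,0,0.065,0],[0,0,0,0,0,0.08,0]])

```text
time_s: 3.35
position: [0.5834, -0.3762, 0.052]
eef_rot: [-3.123, -0.307, 0.004]
wrist_force: [0.2, 0.4, 0.5]
gripper_width: 0.0606
```

Call:
arm_command(steps=[[0,0,0,0,0,0,0],[0,0,0,0,0,0,0],[0,0,0,0,0,0,0],[0,0,0,0,0,0,0],[0,0,0,0,0,0,0]])

```text
time_s: 3.77
position: [0.5856, -0.3781, 0.0571]
eef_rot: [3.125, 0.307, 0.003]
wrist_force: [-0.5, 0.2, -1.0]
gripper_width: 0.0853
```

```bash
python3 -c "
from h import *
q,d=grab_frame('side');P=cloud('side',d)
plan((.5858,-.3764,-.02,-78.8))
u=q[110:230,270:380];cv2.imwrite('pics/open.png',cv2.resize(u,(550,600)))"
```

```text
t 3.82 p [ 0.5854 -0.378   0.0569] yaw -78.8 F [-0.1 -0.2  0.2] w 0.0855 j [-0.74  0.5   1.51  0.    1.12  0.64]
[ 0.002 -0.001  0.   ] [ 0.0006 -0.0016  0.0769] rows>= 1.8
```

View pics/open.png

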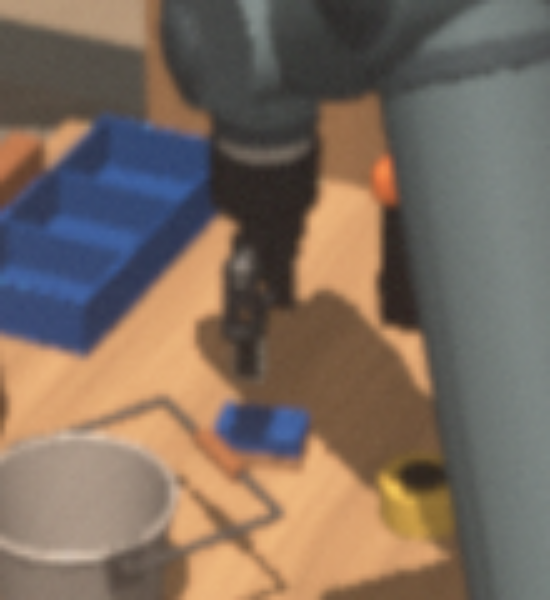

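```bash
python3 -c "
from h import *
for zz in(.06,.07,.08,.09,.1,.11): print(zz,proj('side',[[.577,-.334,zz],[.594,-.422,zz]]).round(1).tolist())
"
```

```text
0.06 [[319.1, 193.0], [325.4, 179.0]]
0.07 [[319.1, 190.7], [325.4, 176.6]]
0.08 [[319.1, 188.3], [325.4, 174.3]]
0.09 [[319.0, 185.9], [325.4, 171.9]]
0.1 [[319.0, 183.5], [325.4, 169.6]]
0.11 [[319.0, 181.0], [325.4, 167.2]]
```

Both open fingertips, at crop (250,380) and (285,305), come out at z≈0.092 with TCP at 0.057. So the tool is about 24 mm shorter than stated. Descending 75 mm and gripping.

Call:
arm_command(steps=[[0,0,0,0,0,0.02,0],[0,0,0,0,-0.001,0.04,0],[0,0,0,0,-0.001,0.055,0],[0,0,0,0,-0.001,0.068,0],[0,0,0,0,-0.001,0.075,0]])

```text
time_s: 4.23
position: [0.5838, -0.3757, -0.0215]
eef_rot: [-3.125, -0.307, 0.003]
wrist_force: [0.2, 0.2, -0.4]
gripper_width: 0.0853
```

Call:
arm_command(steps=[[0,0,0,0,0,0,255],[0,0,0,0,0,0,255],[0,0,0,0,0,0,255],[0,0,0,0,0,0,255],[0,0,0,0,0,0,255]])

```text
time_s: 4.65
position: [0.5857, -0.3775, -0.0175]
eef_rot: [3.124, 0.307, 0.004]
wrist_force: [-0.0, -0.4, -0.7]
gripper_width: 0.0348
```

Call:
arm_command(steps=[[0,0,0,0,0,0,255],[0,0,0,0,0,0,255],[0,0,0,0,0,0,255],[0,0,0,0,0,0,255],[0,0,0,0,0,0,255]])

```text
time_s: 5.07
position: [0.5855, -0.3773, -0.0179]
eef_rot: [3.125, 0.307, 0.003]
wrist_force: [-0.7, 0.2, 5.9]
gripper_width: 0.0345
```

```bash
python3 -c "
from h import *
plan((.5855,-.3773,.15,-78.8),(.6,-.265,.15,-45),(.6148,-.1553,.15,-12),(.6148,-.1553,.032,-12))"
```

```text
t 5.07 p [ 0.5855 -0.3773 -0.0179] yaw -78.8 F [-0.7  0.2  5.9] w 0.0345 j [-0.73  0.61  1.52 -0.    1.01  0.64]
[ 0.002 -0.002  0.   ] [ 0.0002  0.0004 -0.1679] rows>= 4.0
[ 0.    0.   -0.59] [ 0.036  -0.1073  0.    ] rows>= 4.7
[ 0.     0.    -0.576] [ 0.088  -0.0671  0.    ] rows>= 4.6
[0. 0. 0.] [0.    0.    0.118] rows>= 2.8
```

Call:
arm_command(steps=[[0,0,0,0,0,-0.03,255],[0,0,0,0,0,-0.065,255],[0,0,0,0,0,-0.1,255],[0,0,0,0,0,-0.135,255],[0,0,0,0,0,-0.168,255]])

```text
time_s: 5.48
position: [0.5842, -0.3761, 0.1499]
eef_rot: [-3.126, -0.307, 0.001]
wrist_force: [-0.0, -0.5, -0.4]
gripper_width: 0.035
```

Call:
arm_command(steps=[[0,0,-0.118,0.007,-0.021,0,255],[0,0,-0.236,0.014,-0.043,0,255],[0,0,-0.354,0.022,-0.064,0,255],[0,0,-0.472,0.029,-0.086,0,255],[0,0,-0.59,0.036,-0.107,0,255]])

```text
time_s: 5.9
position: [0.5986, -0.263, 0.1479]
eef_rot: [-2.898, -1.211, 0.001]
wrist_force: [-0.2, 0.4, -0.5]
gripper_width: 0.0348
```

Call:
arm_command(steps=[[0,0,-0.115,0.018,-0.013,0,255],[0,0,-0.23,0.035,-0.027,0,255],[0,0,-0.345,0.053,-0.04,0,255],[0,0,-0.46,0.07,-0.054,0,255],[0,0,-0.576,0.088,-0.067,0,255]])

```text
time_s: 6.32
position: [0.6133, -0.1535, 0.1478]
eef_rot: [-2.434, -1.984, 0.001]
wrist_force: [-0.5, -0.6, -0.3]
gripper_width: 0.0348
```

```bash
python3 -c "
from h import *
q,d=grab_frame('side')
plan((.6148,-.1553,.032,-12))
cv2.imwrite('pics/over.png',cv2.resize(q[110:260,220:380],(640,600)))"
```

```text
t 6.37 p [ 0.6137 -0.1497  0.1478] yaw -11.3 F [ 0.3  2.5 -0. ] w 0.0348 j [-0.42  0.26  1.65  0.    1.23 -0.22]
[-0.002 -0.003  0.013] [-0.0056  0.0024  0.1157] rows>= 2.8
```

View pics/over.png

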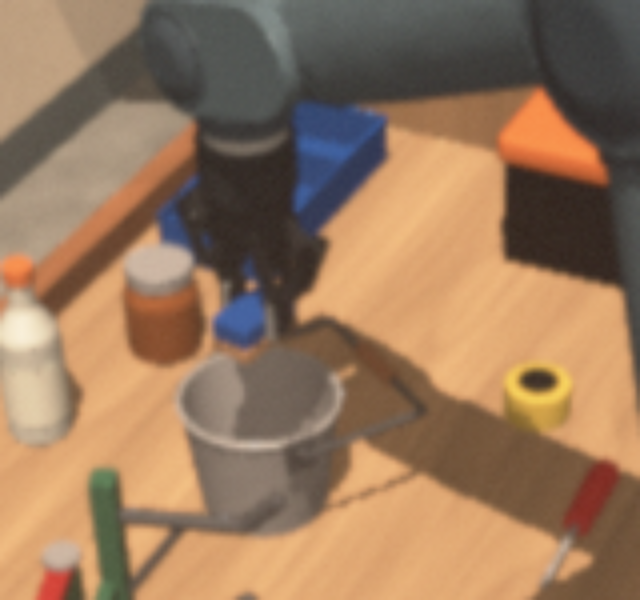

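The block is held over the pail mouth, at crop (240,325). I'll lower it and open partly.

Call:
arm_command(steps=[[0,0,0.012,-0.003,0.0015,0.02,255],[0,0,0.012,-0.005,0.002,0.05,255],[0,0,0.012,-0.005,0.002,0.08,255],[0,0,0.012,-0.005,0.002,0.105,255],[0,0,0.012,-0.005,0.002,0.118,255]])

```text
time_s: 6.78
position: [0.612, -0.159, 0.0262]
eef_rot: [-2.449, -1.958, 0.005]
wrist_force: [-0.4, -0.7, -0.5]
gripper_width: 0.0345
```

Call:
arm_command(steps=[[0,0,0,0,0,0,255],[0,0,0,0,0,0,120],[0,0,0,0,0,0,100],[0,0,0,0,0,0,100],[0,0,0,0,0,0,100]])

```text
time_s: 7.2
position: [0.6162, -0.1607, 0.0326]
eef_rot: [2.45, 1.961, 0.003]
wrist_force: [0.6, 0.9, 0.3]
gripper_width: 0.052
```

```bash
python3 -c "
from h import *
plan((.6148,-.1553,.19,-12),(.569,-.245,.19,22),(.52,-.30,.19,56.4))"
```

```text
t 7.2 p [ 0.6162 -0.1607  0.0326] yaw -12.7 F [0.6 0.9 0.3] w 0.052 j [-0.43  0.42  1.69  0.    1.03 -0.21]
[ 0.003  0.001 -0.012] [ 0.0049 -0.002  -0.1574] rows>= 3.8
[ 0.     0.    -0.593] [-0.0973 -0.0261  0.    ] rows>= 4.7
[ 0.   0.  -0.6] [-0.0326 -0.066   0.    ] rows>= 4.8
```

```bash
python3 -c "
from h import *
plan((.6148,-.158,.19,-12),(.57,-.22,.2,22),(.52,-.29,.2,56.4),(.52,-.297,.16,56.4,30),(.534,-.277,.13,56.4,45))"
```

```text
t 7.2 p [ 0.6162 -0.1607  0.0326] yaw -12.7 F [0.6 0.9 0.3] w 0.052 j [-0.43  0.42  1.69  0.    1.03 -0.21]
[ 0.003  0.001 -0.012] [ 0.0023 -0.0014 -0.1574] rows>= 3.8
[ 0.     0.    -0.593] [-0.07   -0.0309 -0.01  ] rows>= 4.7
[ 0.   0.  -0.6] [-0.0462 -0.0726  0.    ] rows>= 4.8
[-0.524 -0.     0.   ] [-0.0039 -0.0058  0.04  ] rows>= 4.2
[-0.262  0.     0.   ] [-0.0006  0.0061  0.0382] rows>= 2.1
```

Call:
arm_command(steps=[[0,0,0,0,0,-0.025,100],[0,0,-0.012,0.002,-0.001,-0.06,100],[0,0,-0.012,0.002,-0.001,-0.095,110],[0,0,-0.012,0.002,-0.001,-0.13,120],[0,0,-0.012,0.002,-0.001,-0.157,130]])

```text
time_s: 7.62
position: [0.6154, -0.1584, 0.1923]
eef_rot: [2.437, 1.975, 0.004]
wrist_force: [0.5, -0.7, -0.4]
gripper_width: 0.0419
```

Call:
arm_command(steps=[[0,0,-0.118,-0.014,-0.006,-0.01,130],[0,0,-0.236,-0.028,-0.012,-0.01,130],[0,0,-0.354,-0.042,-0.019,-0.01,130],[0,0,-0.472,-0.056,-0.025,-0.01,130],[0,0,-0.593,-0.07,-0.031,-0.01,130]])

```text
time_s: 8.03
position: [0.5693, -0.2207, 0.1989]
eef_rot: [1.748, 2.608, 0.0]
wrist_force: [-0.1, -0.6, 0.4]
gripper_width: 0.0421
```

Call:
arm_command(steps=[[0,0,-0.12,-0.009,-0.014,0,130],[0,0,-0.24,-0.018,-0.029,0,130],[0,0,-0.36,-0.027,-0.043,0,130],[0,0,-0.48,-0.037,-0.058,0,130],[0,0,-0.6,-0.046,-0.073,0,130]])

```text
time_s: 8.45
position: [0.5188, -0.2909, 0.1988]
eef_rot: [0.899, 3.008, -0.001]
wrist_force: [-0.3, -0.6, 0.3]
gripper_width: 0.042
```

Call:
arm_command(steps=[[-0.105,0,0,-0.001,-0.001,0.008,130],[-0.21,0,0,-0.002,-0.002,0.016,130],[-0.315,0,0,-0.003,-0.004,0.024,130],[-0.42,0,0,-0.004,-0.005,0.032,130],[-0.524,0,0,-0.004,-0.006,0.04,130]])

```text
time_s: 8.87
position: [0.5196, -0.2985, 0.1595]
eef_rot: [0.835, 2.768, 0.746]
wrist_force: [0.2, 0.1, 0.7]
gripper_width: 0.0415
```

```bash
python3 -c "
from h import *
plan((.534,-.277,.13,56.4,45),(.573,-.218,.06,56.4,45))"
```

```text
t 8.87 p [ 0.5196 -0.2985  0.1595] yaw 56.5 F [0.2 0.1 0.7] w 0.0415 j [-0.94  0.23  1.74  0.5   1.39 -2.07]
[-0.258  0.004  0.002] [0.     0.0075 0.0385] rows>= 2.1
[0. 0. 0.] [0.0002 0.0005 0.0995] rows>= 2.4
```

Call:
arm_command(steps=[[-0.05,0,0,0,0.0015,0.008,130],[-0.1,0,0,0,0.003,0.016,130],[-0.155,0,0,0,0.0045,0.024,130],[-0.21,0,0,0,0.006,0.032,130],[-0.258,0.004,0,0,0.0075,0.0385,130]])

```text
time_s: 9.28
position: [0.5334, -0.2762, 0.1285]
eef_rot: [0.784, 2.602, 1.076]
wrist_force: [-0.0, 1.2, 0.3]
gripper_width: 0.0419
```

```bash
python3 -c "
from h import *
q,d=grab_frame('side');t,_=grab_frame('top')
plan((.573,-.218,.06,56.4,45))
print(proj('side',[.534,-.277,.13]),proj('side',[.5535,-.2475,.095]),proj('side',[.534-.0094,-.277-.0141,.13+.017]))
a=cv2.resize(q[130:250,260:360],(500,600));b=cv2.resize(t[110:230,390:450],(300,600))
cv2.imwrite('pics/bail.png',np.hstack([a,b]))"
```

```text
t 9.38 p [ 0.5324 -0.2757  0.1267] yaw 56.2 F [ 0.1  0.3 -0.2] w 0.0421 j [-0.99  0.35  1.75  0.71  1.46 -2.21]
[-0.003 -0.005 -0.003] [-0.0024  0.003   0.0969] rows>= 2.3
[[323.27802146 187.94687471]] [[314.18155827 199.89581384]] [[327.68138837 182.12900248]]
```

View pics/bail.png

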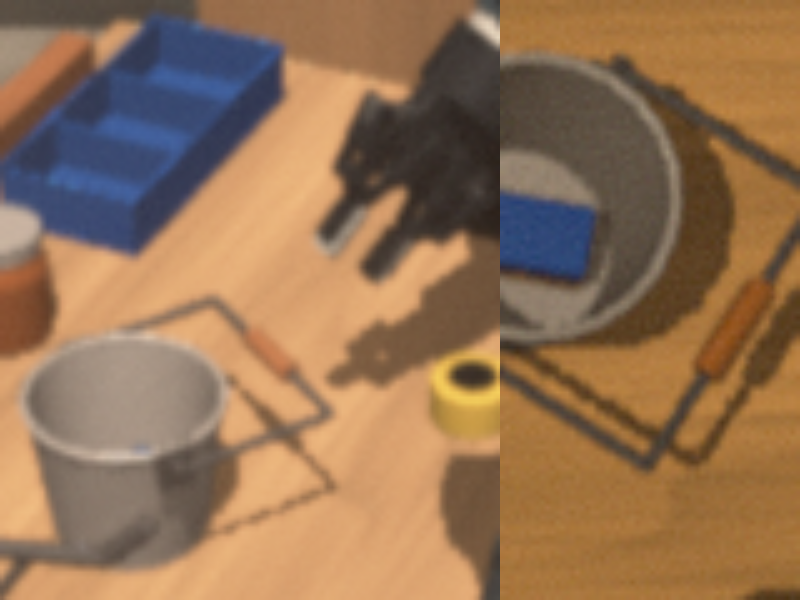

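The blue block is in the pail. The jaw tips, at px (326,179) and (336,184), line up roughly with the bail grip at (313,200). I'll move in along the tool axis, slightly wider and with a small bias.

Call:
arm_command(steps=[[0,0,0,-0.001,0.003,0.005,100],[0,0,0,-0.002,0.007,0.02,100],[0,0,0,-0.002,0.007,0.045,100],[0,0,0,-0.002,0.007,0.07,100],[0,0,0,-0.002,0.007,0.097,100]])

```text
time_s: 9.8
position: [0.5768, -0.2148, 0.0646]
eef_rot: [0.782, 2.604, 1.071]
wrist_force: [0.7, -0.1, 0.9]
gripper_width: 0.0518
```

```bash
python3 -c "
from h import *
q,d=grab_frame('side');t,_=grab_frame('top')
H=np.array([.6148,-.1553,.095]);a=np.array([.554,.833,0]);up=np.array([0,0,1.])
T=[]
for th,ti in((20,40),(40,32),(60,20),(80,8),(95,0)):
    r=np.radians(th);s=np.radians(ti);b=H+.11*(-np.cos(r)*a+np.sin(r)*up);tz=np.sin(s)*a-np.cos(s)*up
    T.append((*(b+(.05-.003*th/95)*tz),56.4,ti))
plan(*T)
a=cv2.resize(q[130:250,260:360],(500,600));b=cv2.resize(t[110:230,390:450],(300,600))
cv2.imwrite('pics/bail2.png',np.hstack([a,b]))"
```

```text
t 9.9 p [ 0.5748 -0.2107  0.0614] yaw 56.3 F [-0.2 -0.2 -0.2] w 0.052 j [-0.87  0.43  1.78  0.78  1.3  -2.22]
[ 0.085 -0.011 -0.001] [-0.0024  0.0212 -0.0261] rows>= 0.8
[0.14 0.   0.  ] [-0.      0.0291 -0.0142] rows>= 1.1
[ 0.209 -0.     0.   ] [-0.      0.0278 -0.007 ] rows>= 1.7
[0.209 0.    0.   ] [-0.      0.0283 -0.0017] rows>= 1.7
[ 0.14 -0.   -0.  ] [-0.      0.0221  0.0018] rows>= 1.1
```

View pics/bail2.png

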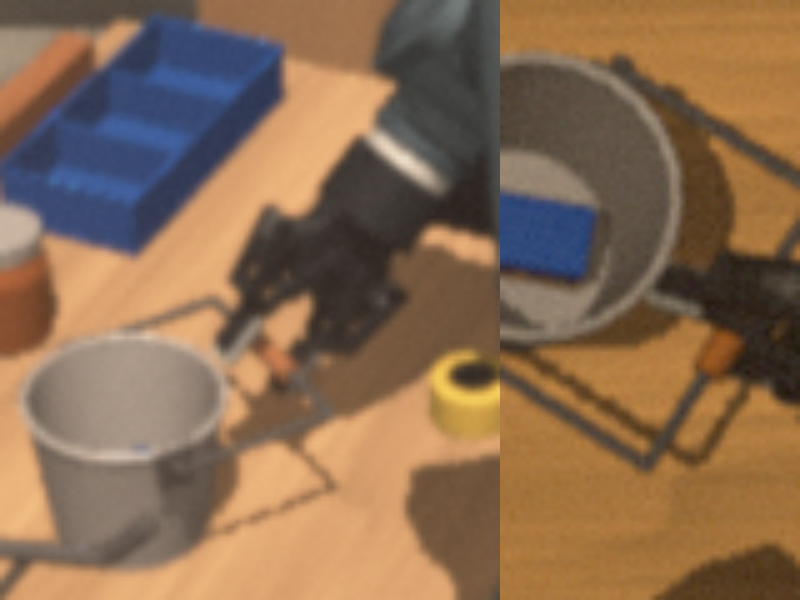

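The grip now lies between the jaws at side crop (270,360), with the lower finger beneath it. Next I'll work out rows for the arc.

```bash
cat >> h.py <<'E'
def rows(poses,g,n=5):
    "calls of n rows, each relative to pose at call start"
    s=get_state();p,r=s["position"],R.from_rotvec(s["eef_rot"])
    for i in range(0,len(poses),n):
        out=[]
        for t in poses[i:i+n]:
            q,k=pose(*t);out.append([*map(float,(r.inv()*k).as_rotvec().round(3)),*map(float,r.inv().apply(q-p).round(4)),g])
        print(out);p,r=q,k
E
python3 -c "
from h import *
H=np.array([.6148,-.1553,.095]);a=np.array([.554,.833,0]);up=np.array([0,0,1.])
T=[]
for k in range(1,21):
    th=96*k/20;ti=45*max(0,1-k/19);r=np.radians(th);s=np.radians(ti)
    b=H+.11*(-np.cos(r)*a+np.sin(r)*up);tz=np.sin(s)*a-np.cos(s)*up
    e=.003*np.array([0,0,1.])
    T.append((*(b+.048*tz),56.4,ti))
rows(T,100)"
```

```text
[[0.039, -0.011, -0.001, -0.0025, -0.001, -0.0116, 100], [0.08, -0.011, -0.001, -0.0025, 0.0043, -0.0173, 100], [0.121, -0.011, -0.001, -0.0024, 0.01, -0.0226, 100], [0.163, -0.011, -0.0, -0.0024, 0.0162, -0.0272, 100], [0.204, -0.011, -0.0, -0.0023, 0.0227, -0.0313, 100]]
[[0.041, 0.0, -0.0, -0.0, 0.006, -0.0047, 100], [0.083, -0.0, 0.0, -0.0, 0.0123, -0.0088, 100], [0.124, -0.0, -0.0, -0.0, 0.0189, -0.0123, 100], [0.165, 0.0, 0.0, -0.0, 0.0258, -0.0151, 100], [0.207, -0.0, -0.0, -0.0, 0.0329, -0.0173, 100]]
[[0.041, 0.0, -0.0, -0.0, 0.0068, -0.0029, 100], [0.083, 0.0, -0.0, -0.0, 0.0137, -0.0052, 100], [0.124, -0.0, 0.0, -0.0, 0.0209, -0.0068, 100], [0.165, 0.0, -0.0, -0.0, 0.0281, -0.0077, 100], [0.207, 0.0, -0.0, -0.0, 0.0354, -0.0079, 100]]
[[0.041, -0.0, -0.0, -0.0, 0.0072, -0.001, 100], [0.083, -0.0, 0.0, -0.0, 0.0144, -0.0014, 100], [0.124, -0.0, 0.0, -0.0, 0.0216, -0.001, 100], [0.165, -0.0, 0.0, -0.0, 0.0288, 0.0, 100], [0.165, -0.0, 0.0, -0.0, 0.0378, 0.0021, 100]]
```

Call:
arm_command(steps=[[0.04,-0.011,0,-0.002,-0.001,-0.011,100],[0.08,-0.011,0,-0.002,0.004,-0.017,100],[0.12,-0.011,0,-0.002,0.01,-0.0225,100],[0.163,-0.011,0,-0.002,0.016,-0.027,100],[0.204,-0.011,0,-0.002,0.0225,-0.031,100]])

```text
time_s: 10.32
position: [0.5746, -0.2224, 0.1041]
eef_rot: [0.829, 2.734, 0.804]
wrist_force: [0.1, -0.2, -0.5]
gripper_width: 0.052
```

Call:
arm_command(steps=[[0.041,0,0,0,0.006,-0.005,100],[0.083,0,0,0,0.012,-0.009,100],[0.124,0,0,0,0.019,-0.012,100],[0.165,0,0,0,0.026,-0.015,100],[0.207,0,0,0,0.033,-0.017,100]])

```text
time_s: 10.73
position: [0.5848, -0.2067, 0.1366]
eef_rot: [0.866, 2.851, 0.527]
wrist_force: [-0.8, -0.3, 0.0]
gripper_width: 0.052
```

Call:
arm_command(steps=[[0.041,0,0,0,0.007,-0.003,100],[0.083,0,0,0,0.014,-0.005,100],[0.124,0,0,0,0.021,-0.007,100],[0.165,0,0,0,0.028,-0.008,100],[0.207,0,0,0,0.035,-0.008,100]])

```text
time_s: 11.15
position: [0.6014, -0.1816, 0.1568]
eef_rot: [0.895, 2.943, 0.235]
wrist_force: [0.3, 0.4, -0.3]
gripper_width: 0.0522
```

Call:
arm_command(steps=[[0.041,0,0,0,0.007,-0.001,100],[0.083,0,0,0,0.0145,-0.0015,100],[0.124,0,0,0,0.0215,-0.001,100],[0.165,0,0,0,0.029,0,100],[0.165,0,0,0,0.038,0.002,100]])

```text
time_s: 11.57
position: [0.6229, -0.1489, 0.1607]
eef_rot: [0.91, 2.998, -0.005]
wrist_force: [0.7, 0.0, -0.4]
gripper_width: 0.0521
```

```bash
python3 -c "
from h import *
q,d=grab_frame('side');t,_=grab_frame('top')
plan((.6148,-.1553,.158,56.4))
print(proj('side',[.6148,-.1553,.205])); print(proj('top',[.6148,-.1553,.205]))
a=cv2.resize(q[130:250,240:340],(500,600));b=cv2.resize(t[90:210,375:435],(300,600))
cv2.imwrite('pics/up.png',np.hstack([a,b]))"
```

```text
t 11.67 p [ 0.6224 -0.1488  0.1596] yaw 56.2 F [-0.6 -0.8  0.6] w 0.0519 j [-0.41  0.26  1.63 -0.    1.25 -1.39]
[ 0.     0.007 -0.003] [ 0.0027 -0.0096  0.0015] rows>= 0.2
[[282.83118427 182.18956066]]
[[402.56913198 136.57244772]]
```

Call:
arm_command(steps=[[0,0,0,0.001,-0.004,0,100],[0,0,0,0.001,-0.008,0,130],[0,0,0,0.001,-0.008,0,200],[0,0,0,0.001,-0.008,0,255],[0,0,0,0.001,-0.008,0,255]])

```text
time_s: 12.08
position: [0.6157, -0.157, 0.1585]
eef_rot: [0.916, 3.0, -0.004]
wrist_force: [0.1, 0.1, -0.5]
gripper_width: 0.0058
```

Call:
arm_command(steps=[[0,0,0,0,0,0,255],[0,0,0,0,0,0,255],[0,0,0,0,0,0,255],[0,0,0,0,0,0,255],[0,0,0,0,0,0,255]])

```text
time_s: 12.5
position: [0.616, -0.1562, 0.1585]
eef_rot: [0.914, 3.001, -0.004]
wrist_force: [0.2, 0.7, 0.2]
gripper_width: -0.0
```

```bash
python3 -c "
from h import *
q,d=grab_frame('side');t,_=grab_frame('top')
plan()
a=cv2.resize(q[130:250,240:340],(500,600));b=cv2.resize(t[90:210,375:435],(300,600))
cv2.imwrite('pics/up2.png',np.hstack([a,b]))"
```

```text
t 12.6 p [ 0.616  -0.1562  0.1585] yaw 56.1 F [ 0.3 -0.5 -0.8] w -0.0001 j [-0.43  0.25  1.64 -0.    1.24 -1.4 ]
```

View pics/up2.png

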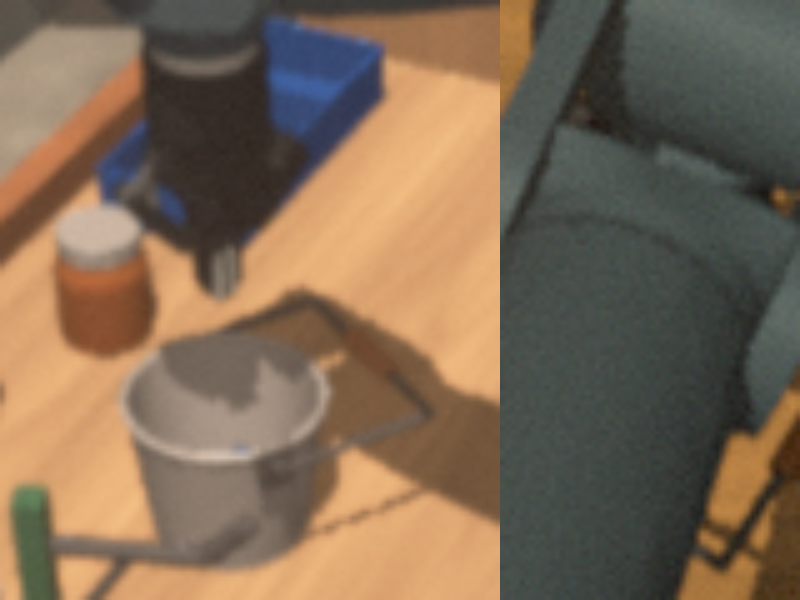

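The bail did not follow. It still lies flat, and the fingers shut empty with the tip at crop (220,295). The jaws were too slack, so the bar slid off the lower fingertip. I'll go back in deeper and close the cage down before swinging.

```bash
python3 -c "
from h import *
plan((.515,-.30,.205,56.4),(.52,-.295,.16,56.4,33),(.536,-.274,.134,56.4,45),(.5767,-.2127,.0603,56.4,45))"
```

```text
t 12.6 p [ 0.616  -0.1562  0.1585] yaw 56.1 F [ 0.3 -0.5 -0.8] w -0.0001 j [-0.43  0.25  1.64 -0.    1.24 -1.4 ]
[-0.001  0.005 -0.005] [ 0.0035 -0.1757 -0.0464] rows>= 4.4
[-0.576  0.     0.   ] [-0.0014  0.0069  0.045 ] rows>= 4.6
[-0.209  0.    -0.   ] [-0.0017  0.0079  0.0362] rows>= 1.7
[0. 0. 0.] [ 0.000e+00 -1.000e-04  1.041e-01] rows>= 2.5
```

Call:
arm_command(steps=[[0,0,0,0,-0.025,-0.015,130],[0,0,0,0.001,-0.06,-0.046,130],[0,0,0,0.002,-0.1,-0.046,130],[0,0,0,0.003,-0.14,-0.046,130],[0,0.005,-0.005,0.0035,-0.176,-0.046,130]])

```text
time_s: 13.02
position: [0.5139, -0.3019, 0.2059]
eef_rot: [0.907, 3.006, -0.003]
wrist_force: [0.3, 0.1, -0.5]
gripper_width: 0.0417
```

Call:
arm_command(steps=[[-0.115,0,0,0,0.001,0.009,130],[-0.23,0,0,0,0.003,0.018,130],[-0.345,0,0,-0.001,0.004,0.027,130],[-0.46,0,0,-0.001,0.006,0.036,130],[-0.576,0,0,-0.001,0.007,0.045,130]])

```text
time_s: 13.43
position: [0.5199, -0.2958, 0.1607]
eef_rot: [0.826, 2.737, 0.815]
wrist_force: [-0.2, -1.0, -0.6]
gripper_width: 0.042
```

Call:
arm_command(steps=[[-0.07,0,0,-0.001,0.003,0.012,130],[-0.14,0,0,-0.001,0.005,0.024,130],[-0.209,0,0,-0.002,0.008,0.036,130],[-0.209,0,0,-0.002,0.008,0.036,130],[-0.209,0,0,-0.002,0.008,0.036,130]])

```text
time_s: 13.85
position: [0.5352, -0.2741, 0.1328]
eef_rot: [0.787, 2.601, 1.075]
wrist_force: [0.2, -1.0, 0.2]
gripper_width: 0.0422
```

```bash
python3 -c "
from h import *
q,d=grab_frame('side');P=cloud('side',d)
plan((.5767,-.2127,.0603,56.4,45))
for l in ('bail',):
    for s in silhouettes('side',l)[:2]: print(s['conf'],s['bbox'])
# fingers: dark pixels cloud expressed in tool frame
s=get_state();r=R.from_rotvec(s['eef_rot'])
w=P[150:200,300:360].reshape(-1,3);L=r.inv().apply(w-s['position'])
m=(abs(L[:,0])<.03)&(abs(L[:,1])<.06)&(L[:,2]>-.09)&(L[:,2]<.0)&(w[:,2]>.06)
L=L[m];
for a in np.arange(-.09,0,.006):
    k=L[(L[:,2]>=a)&(L[:,2]<a+.006)]
    if len(k): print(round(a,3),len(k),'y',np.sort(k[:,1]).round(3)[::max(1,len(k)//10)],'x',k[:,0].min().round(3),k[:,0].max().round(3))
"
```

```text
t 13.9 p [ 0.5359 -0.2746  0.1341] yaw 56.5 F [-0.8  0.6  0.5] w 0.0421 j [-0.98  0.34  1.75  0.71  1.46 -2.2 ]
[-0.003  0.     0.001] [0.0003 0.0005 0.1046] rows>= 2.5
0.69 [402.9, 203.2, 53.3, 28.5]
-0.09 51 y [-0.06  -0.05  -0.024 -0.021 -0.017  0.018  0.024  0.038  0.046  0.051
  0.054] x -0.014 0.022
-0.084 48 y [-0.057 -0.048 -0.043 -0.031 -0.029 -0.026  0.018  0.022  0.029  0.043
  0.046  0.05 ] x -0.015 0.02
-0.078 43 y [-0.055 -0.043 -0.034 -0.029 -0.024  0.017  0.027  0.042  0.046  0.049
  0.051] x -0.006 0.02
-0.072 35 y [-0.054 -0.04  -0.032 -0.031 -0.027 -0.024  0.02   0.024  0.034  0.035
  0.04   0.048] x -0.006 0.019
-0.066 26 y [-0.035 -0.03  -0.03  -0.026 -0.026 -0.025 -0.023  0.015  0.025  0.027
  0.03   0.03   0.033] x -0.011 0.02
-0.06 24 y [-0.037 -0.03  -0.026 -0.025 -0.021 -0.02   0.021  0.023  0.029  0.03
  0.03   0.034] x -0.008 0.016
-0.054 26 y [-0.039 -0.028 -0.027 -0.025 -0.024 -0.023 -0.021  0.019  0.023  0.023
  0.026  0.03   0.033] x -0.009 0.015
-0.048 25 y [-0.039 -0.031 -0.029 -0.023 -0.022 -0.022  0.013  0.022  0.026  0.028
  0.028  0.031  0.032] x -0.004 0.018
-0.042 23 y [-0.041 -0.026 -0.026 -0.025 -0.024 -0.022  0.023  0.024  0.025  0.029
  0.03   0.031] x -0.009 0.018
-0.036 25 y [-0.039 -0.028 -0.027 -0.024 -0.022 -0.021  0.012  0.022  0.025  0.027
  0.029  0.03   0.036] x -0.012 0.017
-0.03 19 y [-0.032 -0.031 -0.028 -0.028 -0.027 -0.026 -0.026 -0.023 -0.022 -0.022
  0.019  0.021  0.021  0.022  0.022  0.023  0.024  0.024  0.03 ] x -0.01 0.021
```

The depth cloud in the tool frame shows the inner faces at ±21 mm, centred, with tips 27 mm behind the TCP. I'll insert, narrow the cage, then push a little deeper.

Call:
arm_command(steps=[[0,0,0,0,0,0.02,130],[0,0,0,0,0,0.045,130],[0,0,0,0,0,0.07,130],[0,0,0,0,0,0.09,130],[0,0,0,0,0,0.098,140]])

```text
time_s: 14.37
position: [0.5744, -0.2146, 0.0639]
eef_rot: [0.782, 2.602, 1.075]
wrist_force: [0.0, 0.8, 0.1]
gripper_width: 0.0389
```

Call:
arm_command(steps=[[0,0,0,0,0,0,178],[0,0,0,0,0,0,178],[0,0,0,0,0,0,178],[0,0,0,0,0,0.002,178],[0,0,0,0,0,0.005,178]])

```text
time_s: 14.78
position: [0.5765, -0.2151, 0.062]
eef_rot: [0.784, 2.598, 1.071]
wrist_force: [0.6, -0.3, -0.9]
gripper_width: 0.0257
```

```bash
python3 -c "
from h import *
q,d=grab_frame('side');P=cloud('side',d)
s=get_state();r=R.from_rotvec(s['eef_rot']);tz=r.as_matrix()[:,2];ty=r.as_matrix()[:,1];e=s['position']-[.5535,-.2475,.095];print('d',e@tz,'ty',e@ty,e@r.as_matrix()[:,0])
hsv=cv2.cvtColor(q,cv2.COLOR_BGR2HSV)
v,u=np.mgrid[180:215,295:335];w=P[180:215,295:335].reshape(-1,3);L=r.inv().apply(w-s['position']);h=hsv[180:215,295:335].reshape(-1,3)
br=(h[:,0]<14)&(h[:,1]>120)&(w[:,2]>.07)&(w[:,2]<.13);print('grip in tool',br.sum(),np.median(L[br],0) if br.any() else '')
H=np.array([.6148,-.1553,.095]);a=np.array([.554,.833,0]);up=np.array([0,0,1.])
T=[]
for k in range(1,21):
    th=94*k/20;ti=45*max(0,1-k/19);t=np.radians(th);c=np.radians(ti)
    b=H+.11*(-np.cos(t)*a+np.sin(t)*up);z=np.sin(c)*a-np.cos(c)*up;y=np.cos(c)*a+np.sin(c)*up
    T.append((*(b+.053*z+.004*y*(1-k/20)),56.4,ti))
plan()
rows(T,178)"
```

```text
d 0.052457698683598904 ty 0.004642825652380838 -0.00037425509860377395
grip in tool 33 [ 0.0165323   0.0007376  -0.05129906]
t 14.83 p [ 0.5762 -0.2142  0.0611] yaw 56.4 F [ 0.   0.9 -0.7] w 0.0254 j [-0.87  0.43  1.78  0.78  1.3  -2.22]
[[0.04, 0.001, 0.001, 0.0004, 0.0042, -0.005, 178], [0.081, 0.001, 0.0, 0.0004, 0.0089, -0.0105, 178], [0.122, 0.001, 0.0, 0.0004, 0.014, -0.0156, 178], [0.164, 0.001, 0.0, 0.0004, 0.0195, -0.0201, 178], [0.205, 0.001, 0.0, 0.0004, 0.0254, -0.0241, 178]]
[[0.041, 0.0, -0.0, -0.0, 0.0053, -0.0046, 178], [0.083, -0.0, 0.0, -0.0, 0.011, -0.0086, 178], [0.124, -0.0, -0.0, -0.0, 0.017, -0.0121, 178], [0.165, 0.0, 0.0, -0.0, 0.0233, -0.0149, 178], [0.207, -0.0, -0.0, -0.0, 0.0297, -0.0172, 178]]
[[0.041, 0.0, -0.0, -0.0, 0.0061, -0.003, 178], [0.083, 0.0, -0.0, -0.0, 0.0125, -0.0053, 178], [0.124, -0.0, 0.0, -0.0, 0.019, -0.0071, 178], [0.165, 0.0, -0.0, -0.0, 0.0256, -0.0082, 178], [0.207, 0.0, -0.0, -0.0, 0.0322, -0.0086, 178]]
[[0.041, -0.0, -0.0, -0.0, 0.0066, -0.0012, 178], [0.083, -0.0, 0.0, -0.0, 0.0132, -0.0018, 178], [0.124, -0.0, 0.0, -0.0, 0.0198, -0.0018, 178], [0.165, -0.0, 0.0, -0.0, 0.0264, -0.0011, 178], [0.165, -0.0, 0.0, -0.0, 0.0351, 0.0006, 178]]
```

The grip sits in the cage at tool y≈0, 26 mm inside the tips. Swinging.

Call:
arm_command(steps=[[0.04,0,0,0,0.004,-0.005,178],[0.081,0,0,0,0.009,-0.0105,178],[0.122,0,0,0,0.014,-0.0155,178],[0.164,0,0,0,0.0195,-0.02,178],[0.205,0,0,0,0.0255,-0.024,178]])

```text
time_s: 15.25
position: [0.5763, -0.2138, 0.0962]
eef_rot: [0.828, 2.741, 0.811]
wrist_force: [-1.9, -1.6, -1.1]
gripper_width: 0.0257
```

Call:
arm_command(steps=[[0.041,0,0,0,0.0055,-0.0045,178],[0.083,0,0,0,0.011,-0.0085,178],[0.124,0,0,0,0.017,-0.012,178],[0.165,0,0,0,0.0235,-0.015,178],[0.207,0,0,0,0.0295,-0.017,178]])

```text
time_s: 15.67
position: [0.5851, -0.2006, 0.1271]
eef_rot: [0.864, 2.859, 0.533]
wrist_force: [-0.6, -1.1, -0.1]
gripper_width: 0.0258
```

```bash
cat >> h.py <<'E'
def gripseen():
    "brown grip pixels near the jaws, in tool frame, side camera"
    q,d=grab_frame('side');P=cloud('side',d);s=get_state();r=R.from_rotvec(s['eef_rot'])
    h=cv2.cvtColor(q,cv2.COLOR_BGR2HSV).reshape(-1,3);w=P.reshape(-1,3);L=r.inv().apply(w-s['position'])
    m=(h[:,0]<14)&(h[:,1]>120)&(abs(L[:,0])<.035)&(abs(L[:,1])<.05)&(abs(L[:,2]+.04)<.04)
    print('grip px',m.sum(),np.median(L[m],0).round(4) if m.any() else '',np.median(w[m],0).round(3) if m.any() else '');return q,d
E
python3 -c "
from h import *
gripseen();plan()"
```

```text
grip px 45 [ 0.0099 -0.0053 -0.051 ] [ 0.565 -0.211  0.174]
t 15.72 p [ 0.5867 -0.1994  0.1289] yaw 56.6 F [0.3 1.5 0.8] w 0.026 j [-0.68  0.24  1.76  0.39  1.21 -1.82]
```

The bail is following: the grip is at z≈0.17 and inside the jaws. I'll continue the swing and then close.

Call:
arm_command(steps=[[0.041,0,0,0,0.006,-0.003,178],[0.083,0,0,0,0.0125,-0.0055,178],[0.124,0,0,0,0.019,-0.007,178],[0.165,0,0,0,0.0255,-0.008,178],[0.207,0,0,0,0.032,-0.0085,178]])

```text
time_s: 16.13
position: [0.5998, -0.178, 0.1459]
eef_rot: [0.892, 2.953, 0.242]
wrist_force: [-1.1, -1.2, -0.5]
gripper_width: 0.0255
```

Call:
arm_command(steps=[[0.041,0,0,0,0.0065,-0.001,178],[0.083,0,0,0,0.013,-0.002,178],[0.124,0,0,0,0.02,-0.002,178],[0.165,0,0,0,0.0265,-0.001,178],[0.165,0,0,0,0.035,0.0005,178]])

```text
time_s: 16.55
position: [0.6195, -0.148, 0.1509]
eef_rot: [-0.906, -3.008, -0.0]
wrist_force: [0.1, -0.0, 0.8]
gripper_width: 0.0259
```

Call:
arm_command(steps=[[0,0,0,0,-0.002,0,178],[0,0,0,0,-0.004,0,210],[0,0,0,0,-0.004,0,255],[0,0,0,0,-0.004,0,255],[0,0,0,0,-0.004,0,255]])

```text
time_s: 16.97
position: [0.6164, -0.1528, 0.1507]
eef_rot: [-0.91, -3.007, -0.001]
wrist_force: [0.6, 1.3, -1.3]
gripper_width: 0.015
```

```bash
python3 -c "
from h import *
gripseen();plan()"
```

```text
grip px 31 [ 0.0159  0.0015 -0.0571] [ 0.604 -0.143  0.208]
t 17.02 p [ 0.6164 -0.1527  0.1507] yaw 56.4 F [ 0.9  0.2 -1.7] w 0.0147 j [-0.42  0.26  1.64  0.    1.24 -1.4 ]
```

The grip is held (15 mm) and upright. I'll lift slowly first and check.

Call:
arm_command(steps=[[0,0,0,0,0,-0.006,255],[0,0,0,0,0,-0.018,255],[0,0,0,0,0,-0.034,255],[0,0,0,0,0,-0.048,255],[0,0,0,0,0,-0.06,255]])

```text
time_s: 17.43
position: [0.617, -0.1524, 0.2129]
eef_rot: [0.907, 3.006, -0.001]
wrist_force: [-0.2, -0.6, -5.6]
gripper_width: 0.0145
```

Call:
arm_command(steps=[[0,0,0,0,0,-0.01,255],[0,0,0,0,0,-0.018,255],[0,0,0,0,0,-0.022,255],[0,0,0,0,0,-0.022,255],[0,0,0,0,0,-0.022,255]])

```text
time_s: 17.85
position: [0.6166, -0.1521, 0.2326]
eef_rot: [-0.908, -3.007, 0.0]
wrist_force: [0.4, -0.1, -6.6]
gripper_width: 0.0143
```

```bash
python3 -c "
from h import *
gripseen()
W=[(.616,-.153,.233,56.4),(.46,-.09,.233,37),(.3875,.1395,.233,17.2)]
plan()
for s in silhouettes('side','pail')[:3]: print(s['conf'],s['bbox'])
f=np.r_[.3,1,2,3,4,5,6,7,8,9,9.7,10]/10; T=[]
A=np.array(W)
def S(a,b,n): 
    x=np.linspace(0,1,n+1)[1:]; x=x*x*(3-2*x); return [tuple(a+(b-a)*t) for t in x]
rows(S(A[0],A[1],10)+S(A[1],A[2],15),255)"
```

```text
grip px 32 [ 0.0173  0.0012 -0.0591] [ 0.604 -0.142  0.291]
t 17.9 p [ 0.6163 -0.152   0.2321] yaw 56.4 F [-0.3 -0.4 -6.3] w 0.0144 j [-0.42  0.19  1.57 -0.    1.38 -1.4 ]
0.65 [429.8, 212.2, 21.0, 17.3]
0.61 [302.5, 267.3, 38.1, 59.1]
[[-0.0, -0.002, 0.01, 0.0042, -0.002, -0.0011, 255], [-0.0, -0.002, 0.035, 0.0167, -0.0046, -0.0011, 255], [-0.0, -0.002, 0.073, 0.0352, -0.0083, -0.0011, 255], [-0.0, -0.002, 0.119, 0.0576, -0.0129, -0.001, 255], [-0.0, -0.002, 0.169, 0.082, -0.018, -0.001, 255]]
[[0.0, 0.0, 0.05, 0.0232, -0.009, 0.0, 255], [0.0, 0.0, 0.096, 0.0445, -0.0174, 0.0, 255], [0.0, 0.0, 0.134, 0.0621, -0.0242, 0.0, 255], [0.0, 0.0, 0.16, 0.074, -0.0289, 0.0, 255], [0.0, 0.0, 0.169, 0.0784, -0.0306, 0.0, 255]]
[[0.0, 0.0, 0.004, 0.0029, 0.001, 0.0, 255], [0.0, 0.0, 0.017, 0.011, 0.0039, 0.0, 255], [0.0, 0.0, 0.036, 0.0236, 0.0083, 0.0, 255], [0.0, 0.0, 0.061, 0.0398, 0.0141, 0.0, 255], [0.0, 0.0, 0.09, 0.0588, 0.0208, 0.0, 255]]
[[0.0, 0.0, 0.032, 0.0216, 0.0055, 0.0, 255], [0.0, 0.0, 0.066, 0.0445, 0.0114, 0.0, 255], [0.0, 0.0, 0.1, 0.0678, 0.0173, 0.0, 255], [0.0, 0.0, 0.134, 0.0906, 0.0232, 0.0, 255], [0.0, 0.0, 0.166, 0.1123, 0.0287, 0.0, 255]]
[[0.0, 0.0, 0.029, 0.0201, 0.0017, 0.0, 255], [0.0, 0.0, 0.054, 0.0372, 0.0031, 0.0, 255], [0.0, 0.0, 0.073, 0.0505, 0.0042, 0.0, 255], [0.0, 0.0, 0.085, 0.0591, 0.005, 0.0, 255], [0.0, 0.0, 0.09, 0.0622, 0.0052, 0.0, 255]]
```

The wrist reads −6.3 N in z, so the pail with the block is off the bench. Carrying to staging.

Call:
arm_command(steps=[[0,0,0.01,0.004,-0.002,0,255],[0,0,0.035,0.0165,-0.0045,0,255],[0,0,0.073,0.035,-0.008,0,255],[0,0,0.119,0.0575,-0.013,0,255],[0,0,0.169,0.082,-0.018,0,255]])

```text
time_s: 18.37
position: [0.5374, -0.1215, 0.2322]
eef_rot: [-1.162, -2.918, 0.0]
wrist_force: [-0.3, 0.1, -5.4]
gripper_width: 0.0145
```

Call:
arm_command(steps=[[0,0,0.05,0.023,-0.009,0,255],[0,0,0.096,0.0445,-0.0175,0,255],[0,0,0.134,0.062,-0.024,0,255],[0,0,0.16,0.074,-0.029,0,255],[0,0,0.169,0.0785,-0.0305,0,255]])

```text
time_s: 18.78
position: [0.4585, -0.0893, 0.2323]
eef_rot: [-1.401, -2.81, 0.0]
wrist_force: [-1.6, 0.6, -5.6]
gripper_width: 0.0145
```

Call:
arm_command(steps=[[0,0,0.004,0.003,0.001,0,255],[0,0,0.017,0.011,0.004,0,255],[0,0,0.036,0.0235,0.0085,0,255],[0,0,0.061,0.04,0.014,0,255],[0,0,0.09,0.059,0.021,0,255]])

```text
time_s: 19.2
position: [0.4422, -0.0305, 0.2331]
eef_rot: [1.529, 2.743, -0.0]
wrist_force: [0.2, 0.6, -4.7]
gripper_width: 0.0143
```

Call:
arm_command(steps=[[0,0,0.032,0.0215,0.0055,0,255],[0,0,0.066,0.0445,0.0115,0,255],[0,0,0.1,0.068,0.0175,0,255],[0,0,0.134,0.0905,0.023,0,255],[0,0,0.166,0.1125,0.0285,0,255]])

```text
time_s: 19.62
position: [0.4067, 0.0812, 0.2331]
eef_rot: [1.75, 2.608, 0.001]
wrist_force: [-0.0, 0.7, -6.1]
gripper_width: 0.0145
```

Call:
arm_command(steps=[[0,0,0.029,0.02,0.0015,0,255],[0,0,0.054,0.037,0.003,0,255],[0,0,0.073,0.0505,0.004,0,255],[0,0,0.085,0.059,0.005,0,255],[0,0,0.09,0.062,0.005,0,255]])

```text
time_s: 20.03
position: [0.3877, 0.1406, 0.233]
eef_rot: [1.862, 2.53, 0.001]
wrist_force: [-0.9, -0.1, -5.2]
gripper_width: 0.0145
```

```bash
python3 -c "
from h import *
q,d=gripseen();t,dt=grab_frame('top');P=cloud('top',dt);z=P[...,2]
O=np.array([.5451,.1883]);a=np.radians(17.2);sx=np.array([np.cos(a),np.sin(a)])
S=lambda x:(*(O+x*sx),)
plan((*S(-.165),.233,17.2),(*S(-.084),.233,17.2))
m=(z>.25)&(z<.32)&(abs(P[...,1]-.2)<.2)&(abs(P[...,0]-.47)<.15)
n,l,st,ce=cv2.connectedComponentsWithStats(m.astype(np.uint8))
for i in range(1,n):
    if st[i,4]>6: print(st[i],ce[i].round(1),P[l==i].mean(0).round(4))
cv2.imwrite('pics/staged.png',np.hstack([cv2.resize(q[150:350,180:340],(400,500)),cv2.resize(t[140:300,180:308],(400,500))]))
"
```

```text
grip px 82 [ 0.0085 -0.0021 -0.0595] [0.384 0.148 0.292]
t 20.13 p [0.3878 0.1396 0.233 ] yaw 17.3 F [ 0.1 -1.  -6. ] w 0.0146 j [ 0.07 -0.38  2.1  -0.    1.42 -0.23]
[0.    0.001 0.002] [-0.     -0.0003 -0.    ] rows>= 0.0
[0. 0. 0.] [0.    0.081 0.   ] rows>= 1.9
[251 152  12  12  94] [256.4 157.7] [0.5584 0.1423 0.2611]
[145 164  72  32 727] [180.3 180.1] [0.5109 0.2877 0.2783]
[272 208   5   7  19] [274.4 210.8] [0.4528 0.1068 0.2551]
[279 230  18   8  72] [287.5 233.5] [0.4046 0.0779 0.287 ]
```

View pics/staged.png

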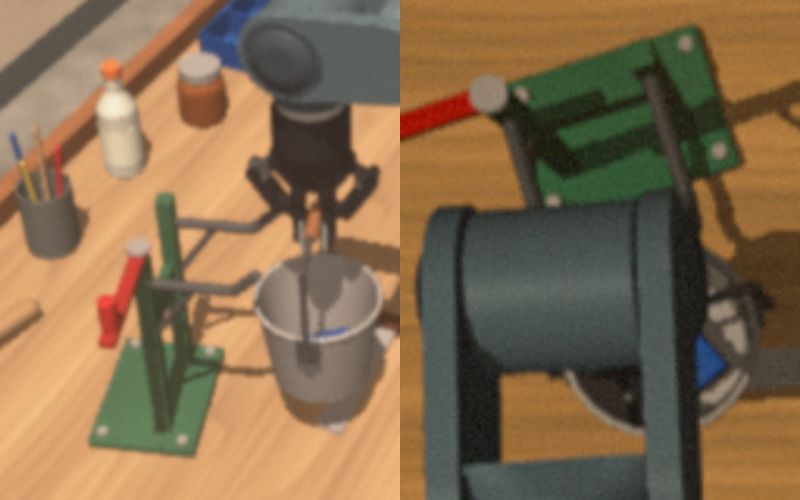

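The pail hangs upright at the prong tips with the block inside, at side crop (320,300). The bar is about 284 mm high, against prong tips at 258 mm. Moving in over the prongs.

Call:
arm_command(steps=[[0,0,0,0,0.004,0,255],[0,0,0,0,0.012,0,255],[0,0,0,0,0.022,0,255],[0,0,0,0,0.032,0,255],[0,0,0,0,0.042,0,255]])

```text
time_s: 20.55
position: [0.4291, 0.1515, 0.2329]
eef_rot: [1.865, 2.527, 0.001]
wrist_force: [-0.7, -0.1, -5.6]
gripper_width: 0.0147
```

Call:
arm_command(steps=[[0,0,0,0,0.01,0,255],[0,0,0,0,0.02,0,255],[0,0,0,0,0.03,0,255],[0,0,0,0,0.037,0,255],[0,0,0,0,0.039,0,255]])

```text
time_s: 20.97
position: [0.4664, 0.1632, 0.2328]
eef_rot: [1.864, 2.528, 0.001]
wrist_force: [0.5, 0.2, -5.1]
gripper_width: 0.0145
```

Call:
arm_command(steps=[[0,0,0,0,0,0,255],[0,0,0,0,0,0.004,255],[0,0,0,0,0,0.01,255],[0,0,0,0,0,0.016,255],[0,0,0,0,0,0.02,255]])

```text
time_s: 21.38
position: [0.464, 0.1632, 0.2116]
eef_rot: [-1.863, -2.528, 0.002]
wrist_force: [-0.7, 0.6, -5.9]
gripper_width: 0.0142
```

```bash
python3 -c "
from h import *
q,d=gripseen();t,dt=grab_frame('top');P=cloud('top',dt);z=P[...,2]
O=np.array([.5451,.1883]);a=np.radians(17.2);sx=np.array([np.cos(a),np.sin(a)])
plan((*(O-.084*sx),.184,17.2))
c,s=sx
for nm,PP in(('top',P),('side',cloud('side',d))):
    X=(PP[...,:2]-O);lx=X@sx;ly=X@np.array([-s,c]);zz=PP[...,2]
    m=(abs(ly)>.055)&(abs(ly)<.08)&(zz>.225)&(zz<.275)&(lx>-.14)&(lx<-.04)
    print(nm,m.sum(), *[ (k.sum(),np.median(lx[k]).round(4),np.median(ly[k]).round(4),np.median(zz[k]).round(4)) for k in (m&(ly<0),m&(ly>0)) if k.any()])
"
```

```text
grip px 68 [ 0.0066 -0.0014 -0.0597] [0.461 0.171 0.271]
t 21.48 p [0.4638 0.1632 0.2115] yaw 17.2 F [ 0.4 -0.2 -5.9] w 0.0143 j [ 0.11 -0.14  1.95 -0.    1.33 -0.19]
[-0.002 -0.     0.   ] [-0.0001  0.0011  0.0275] rows>= 0.7
top 114 (np.int64(58), np.float64(-0.0882), np.float64(-0.0701), np.float64(0.2669)) (np.int64(56), np.float64(-0.0887), np.float64(0.0697), np.float64(0.2668))
side 92 (np.int64(92), np.float64(-0.0879), np.float64(0.0642), np.float64(0.2465))
```

Call:
arm_command(steps=[[0,0,0,0,0.002,0.004,255],[0,0,0,0,0.004,0.01,255],[0,0,0,0,0.004,0.016,255],[0,0,0,0,0.004,0.021,255],[0,0,0,0,0.004,0.024,255]])

```text
time_s: 21.9
position: [0.4682, 0.1644, 0.1877]
eef_rot: [-1.863, -2.528, 0.002]
wrist_force: [-0.7, 0.3, -5.8]
gripper_width: 0.0148
```

Call:
arm_command(steps=[[0,0,0,0,0,0.001,255],[0,0,0,0,0,0.001,255],[0,0,0,0,0,0.002,255],[0,0,0,0,0,0.002,255],[0,0,0,0,0,0.002,255]])

```text
time_s: 22.32
position: [0.4689, 0.1645, 0.1872]
eef_rot: [1.863, 2.528, 0.001]
wrist_force: [-0.4, -0.1, -4.9]
gripper_width: 0.0142
```

```bash
cat >> h.py <<'E'
def bar():
    "bail bar ends and keeper seen from both cameras, in stand frame"
    O=np.array([.5451,.1883]);a=np.radians(17.2);c,s=np.cos(a),np.sin(a)
    for n in('top','side'):
        q,d=grab_frame(n);PP=cloud(n,d);X=PP[...,:2]-O;lx=X@[c,s];ly=X@[-s,c];zz=PP[...,2]
        m=(abs(ly)>.056)&(abs(ly)<.08)&(zz>.222)&(zz<.275)&(lx>-.14)&(lx<-.04)
        print(n,*[(k.sum(),np.median(lx[k]).round(4),np.median(ly[k]).round(4),zz[k].max().round(4),np.median(zz[k]).round(4)) for k in (m&(ly<0),m&(ly>0)) if k.any()])
        h=cv2.cvtColor(q,cv2.COLOR_BGR2HSV);k=((h[...,0]<8)|(h[...,0]>172))&(h[...,1]>170)&(zz>.283)&(zz<.33)&(abs(lx)<.2)&(abs(ly-.05)<.2)
        if k.any(): print('  knob',k.sum(),PP[k].mean(0).round(4),'local',lx[k].mean().round(4),ly[k].mean().round(4))
E
python3 -c "
from h import *
plan();bar()"
```

```text
t 22.32 p [0.4689 0.1645 0.1872] yaw 17.2 F [-0.4 -0.1 -4.9] w 0.0142 j [ 0.11 -0.1   1.96 -0.    1.28 -0.19]
top (np.int64(46), np.float64(-0.0826), np.float64(-0.0688), np.float64(0.2494), np.float64(0.2436)) (np.int64(41), np.float64(-0.0835), np.float64(0.0679), np.float64(0.2499), np.float64(0.2441))
  knob 100 [0.4934 0.3358 0.3046] local -0.0058 0.1562
side (np.int64(64), np.float64(-0.0818), np.float64(0.0598), np.float64(0.2578), np.float64(0.2379))
  knob 85 [0.4916 0.3431 0.2995] local -0.0053 0.1637
```

Call:
arm_command(steps=[[0,0,0,0,0,0.001,255],[0,0,0,0,0,0.002,255],[0,0,0,0,0,0.003,255],[0,0,0,0,0,0.003,255],[0,0,0,0,0,0.003,255]])

```text
time_s: 22.83
position: [0.4687, 0.1645, 0.184]
eef_rot: [1.864, 2.529, 0.0]
wrist_force: [-0.4, -0.9, -4.2]
gripper_width: 0.0144
```

Call:
arm_command(steps=[[0,0,0,0,0,0.001,255],[0,0,0,0,0,0.001,255],[0,0,0,0,0,0.002,255],[0,0,0,0,0,0.002,255],[0,0,0,0,0,0.002,255]])

```text
time_s: 23.25
position: [0.4691, 0.1646, 0.1836]
eef_rot: [1.863, 2.528, 0.001]
wrist_force: [-5.3, -0.7, 6.0]
gripper_width: 0.0146
```

```bash
python3 -c "
from h import *
plan();bar();plan()"
```

```text
t 23.25 p [0.4691 0.1646 0.1836] yaw 17.2 F [-5.3 -0.7  6. ] w 0.0146 j [ 0.11 -0.1   1.96 -0.    1.27 -0.19]
top (np.int64(46), np.float64(-0.0822), np.float64(-0.0687), np.float64(0.2451), np.float64(0.2406)) (np.int64(39), np.float64(-0.0834), np.float64(0.0669), np.float64(0.2441), np.float64(0.2405))
  knob 107 [0.4932 0.3356 0.304 ] local -0.006 0.1561
side (np.int64(48), np.float64(-0.0827), np.float64(0.0637), np.float64(0.2556), np.float64(0.2356))
  knob 81 [0.4915 0.344  0.3004] local -0.0052 0.1646
t 23.35 p [0.4691 0.1646 0.1836] yaw 17.2 F [-6.7 -0.3  6.2] w 0.0144 j [ 0.11 -0.1   1.96 -0.    1.27 -0.19]
```

The bar is seated: its top is at 0.2405 m at both ends and the wrist load has reversed. Opening and withdrawing upward.

Call:
arm_command(steps=[[0,0,0,0,0,-0.001,220],[0,0,0,0,0,-0.001,170],[0,0,0,0,0,-0.001,130],[0,0,0,0,0,-0.001,120],[0,0,0,0,0,-0.001,120]])

```text
time_s: 23.77
position: [0.469, 0.1645, 0.1831]
eef_rot: [1.863, 2.528, 0.001]
wrist_force: [0.8, -0.3, 0.8]
gripper_width: 0.0451
```

Call:
arm_command(steps=[[0,0,0,0,0,-0.005,120],[0,0,0,0,0,-0.015,120],[0,0,0,0,0,-0.03,120],[0,0,0,0,0,-0.05,120],[0,0,0,0,0,-0.075,120]])

```text
time_s: 24.18
position: [0.4681, 0.1644, 0.2584]
eef_rot: [-1.863, -2.528, 0.002]
wrist_force: [0.9, 0.3, -0.7]
gripper_width: 0.0452
```

Call:
arm_command(steps=[[0,0,0,0,0,-0.025,120],[0,0,0,0,0,-0.05,130],[0,0,0,0,0,-0.075,130],[0,0,0,0,0,-0.08,130],[0,0,0,0,0,-0.08,130]])

```text
time_s: 24.6
position: [0.4698, 0.1647, 0.341]
eef_rot: [1.861, 2.525, 0.006]
wrist_force: [0.7, -0.0, -0.7]
gripper_width: 0.0418
```

```bash
python3 -c "
from h import *
bar();plan()
print(proj('top',[[.425,.2016,.31]]))
q,d=grab_frame('side');P=cloud('side',d)
O=np.array([.5451,.1883]);a=np.radians(17.2);c,s=np.cos(a),np.sin(a);X=P[...,:2]-O;lx=X@[c,s];ly=X@[-s,c];z=P[...,2]
m=(abs(lx+.085)<.09)&(abs(ly)<.085)&(z>.02)&(z<.15);print('pail z min/max',np.percentile(z[m],[1,99]),'x',np.percentile(lx[m],[1,99]),'y',np.percentile(ly[m],[1,99]))
"
```

```text
top (np.int64(44), np.float64(-0.0819), np.float64(-0.0689), np.float64(0.2447), np.float64(0.2415)) (np.int64(38), np.float64(-0.0829), np.float64(0.0668), np.float64(0.2442), np.float64(0.2407))
side (np.int64(18), np.float64(-0.0818), np.float64(-0.0688), np.float64(0.2408), np.float64(0.2378)) (np.int64(52), np.float64(-0.0823), np.float64(0.0625), np.float64(0.2559), np.float64(0.2366))
  knob 86 [0.4916 0.3434 0.2995] local -0.0052 0.164
t 24.7 p [0.4683 0.1645 0.3371] yaw 17.2 F [-0.4 -0.2 -0.4] w 0.0422 j [ 0.11 -0.2   1.78 -0.    1.57 -0.19]
[[220.33003917 221.79895328]]
pail z min/max [0.02871628 0.14523618] x [-0.14293545  0.00379684] y [-0.06129483  0.0734677 ]
```

The pail hangs on both prongs, its base about 29–33 mm clear of the bench. Next is the keeper.

```bash
python3 -c "
from h import *
plan((.4935,.336,.337,20.3),(.4935,.336,.257,20.3))
K=np.array([.5312,.2342]);T=[]
p=(.4935,.336,.257,20.3)
for k in range(1,21):
    f=np.radians(110.3+(195.2-110.3)*k/20);T.append((*(K+.109*np.array([np.cos(f),np.sin(f)])),.257,np.degrees(f)-90))
import h
h.get_state=lambda:{'position':pose(*p)[0],'eef_rot':pose(*p)[1].as_rotvec()}
rows(T,178)"
```

```text
t 24.75 p [0.468  0.1645 0.3363] yaw 17.2 F [-0.2 -0.4 -0.2] w 0.0421 j [ 0.11 -0.2   1.78 -0.    1.57 -0.19]
[-0.002 -0.    -0.054] [ 0.1563  0.0752 -0.0009] rows>= 4.2
[0. 0. 0.] [0.   0.   0.08] rows>= 1.9
[[0.0, 0.0, -0.074, 0.0001, -0.008, -0.0, 178], [0.0, 0.0, -0.148, -0.0008, -0.0161, -0.0, 178], [0.0, 0.0, -0.222, -0.0022, -0.024, -0.0, 178], [0.0, 0.0, -0.296, -0.0043, -0.0318, -0.0, 178], [0.0, 0.0, -0.37, -0.007, -0.0394, -0.0, 178]]
[[0.0, 0.0, -0.074, -0.0003, -0.0081, 0.0, 178], [0.0, 0.0, -0.148, -0.0012, -0.0161, 0.0, 178], [0.0, 0.0, -0.222, -0.0027, -0.024, 0.0, 178], [0.0, 0.0, -0.296, -0.0048, -0.0318, 0.0, 178], [0.0, 0.0, -0.37, -0.0074, -0.0395, 0.0, 178]]
[[0.0, 0.0, -0.074, -0.0003, -0.0081, 0.0, 178], [0.0, 0.0, -0.148, -0.0012, -0.0161, 0.0, 178], [0.0, 0.0, -0.222, -0.0027, -0.024, 0.0, 178], [0.0, 0.0, -0.296, -0.0048, -0.0318, 0.0, 178], [0.0, 0.0, -0.37, -0.0074, -0.0395, 0.0, 178]]
[[0.0, 0.0, -0.074, -0.0003, -0.0081, 0.0, 178], [0.0, 0.0, -0.148, -0.0012, -0.0161, 0.0, 178], [0.0, 0.0, -0.222, -0.0027, -0.024, 0.0, 178], [0.0, 0.0, -0.296, -0.0048, -0.0318, 0.0, 178], [0.0, 0.0, -0.37, -0.0074, -0.0395, 0.0, 178]]
```

Call:
arm_command(steps=[[0,0,-0.011,0.031,0.015,0,130],[0,0,-0.022,0.062,0.03,0,130],[0,0,-0.033,0.094,0.045,0,130],[0,0,-0.044,0.125,0.06,0,130],[0,0,-0.054,0.156,0.075,0,130]])

```text
time_s: 25.17
position: [0.4934, 0.3371, 0.3356]
eef_rot: [-1.793, -2.578, 0.005]
wrist_force: [1.2, -1.0, -1.1]
gripper_width: 0.042
```

Call:
arm_command(steps=[[0,0,0,0,0,0,130],[0,0,0,0,0,0,130],[0,0,0,0,0,0.01,130],[0,0,0,0,0,0.02,130],[0,0,0,0,0,0.02,130]])

```text
time_s: 25.58
position: [0.4929, 0.3341, 0.3141]
eef_rot: [-1.795, -2.575, 0.008]
wrist_force: [-0.0, 0.7, -0.6]
gripper_width: 0.0417
```

```bash
python3 -c "
from h import *
q,d=grab_frame('side');P=cloud('side',d)
plan((.4935,.336,.257,20.3))
s=get_state();r=R.from_rotvec(s['eef_rot']);w=P.reshape(-1,3);L=r.inv().apply(w-s['position']);h=cv2.cvtColor(q,cv2.COLOR_BGR2HSV).reshape(-1,3)
k=((h[:,0]<8)|(h[:,0]>172))&(h[:,1]>150)&(w[:,2]>.282)&(abs(L[:,0])<.06)&(abs(L[:,1])<.06)
print('knob in tool',k.sum(),L[k].mean(0).round(4),L[k].min(0).round(3),L[k].max(0).round(3))
m=(h[:,2]<110)&(abs(L[:,0])<.03)&(abs(L[:,1])<.045)&(L[:,2]>-.06)&(L[:,2]<0)
for a in np.arange(-.06,0,.006):
    e=L[m&(L[:,2]>=a)&(L[:,2]<a+.006)]
    if len(e): print(round(a,3),len(e),np.sort(e[:,1]).round(3)[::max(1,len(e)//8)],e[:,0].min().round(3),e[:,0].max().round(3))
"
```

```text
t 25.63 p [0.4933 0.3343 0.3154] yaw 20.2 F [-0.1 -0.3  0.3] w 0.042 j [ 0.41  0.05  1.57 -0.    1.52  0.05]
[-0.004  0.001 -0.001] [0.0015 0.001  0.0584] rows>= 1.4
knob in tool 91 [0.0087 0.0021 0.016 ] [-0.003 -0.006  0.004] [0.018 0.011 0.032]
-0.06 23 [-0.036 -0.036 -0.034 -0.032  0.018  0.019  0.019  0.021  0.022  0.029
  0.032  0.032] -0.014 0.01
-0.054 23 [-0.036 -0.036 -0.036 -0.034 -0.032 -0.03  -0.029  0.019  0.019  0.02
  0.022  0.031] -0.004 0.011
-0.048 21 [-0.037 -0.036 -0.036 -0.033 -0.031  0.019  0.019  0.02   0.02   0.03
  0.031] -0.008 0.012
-0.042 21 [-0.036 -0.036 -0.036 -0.033 -0.033 -0.03   0.018  0.019  0.02   0.02
  0.031] -0.004 0.011
-0.036 9 [-0.034 -0.031 -0.031  0.018  0.019  0.019  0.02   0.02   0.02 ] -0.001 0.01
-0.03 3 [-0.033 -0.028 -0.023] 0.004 0.012
```

The knob is centred between the jaws in the tool frame (y≈2 mm). Descending and narrowing.

Call:
arm_command(steps=[[0,0,0,0.001,0.002,0.012,130],[0,0,0,0.002,0.002,0.025,130],[0,0,0,0.002,0.002,0.038,130],[0,0,0,0.002,0.002,0.05,130],[0,0,0,0.002,0.002,0.058,130]])

```text
time_s: 26.05
position: [0.4944, 0.3379, 0.257]
eef_rot: [-1.794, -2.577, 0.004]
wrist_force: [-0.8, -0.9, -0.5]
gripper_width: 0.042
```

Call:
arm_command(steps=[[0,0,0,0,0,0,178],[0,0,0,0,0,0,178],[0,0,0,0,0,0,178],[0,0,0,0,0,0,178],[0,0,0,0,0,0,178]])

```text
time_s: 26.47
position: [0.4957, 0.3385, 0.2609]
eef_rot: [1.794, 2.577, 0.002]
wrist_force: [0.1, 0.2, -0.1]
gripper_width: 0.0257
```

Call:
arm_command(steps=[[0,0,-0.074,0,-0.008,0,178],[0,0,-0.148,-0.001,-0.016,0,178],[0,0,-0.222,-0.002,-0.024,0,178],[0,0,-0.296,-0.0045,-0.032,0,178],[0,0,-0.37,-0.007,-0.0395,0,178]])

```text
time_s: 26.88
position: [0.4606, 0.3181, 0.2606]
eef_rot: [1.284, 2.866, 0.002]
wrist_force: [0.7, 0.2, 0.5]
gripper_width: 0.0256
```

```bash
python3 -c "
from h import *
bar();plan((*(np.array([.5312,.2342])+.109*np.array([np.cos(np.radians(131.5)),np.sin(np.radians(131.5))])),.257,41.5))"
```

```text
top (np.int64(45), np.float64(-0.0816), np.float64(-0.0689), np.float64(0.2459), np.float64(0.2403)) (np.int64(37), np.float64(-0.0833), np.float64(0.0671), np.float64(0.2432), np.float64(0.2411))
side (np.int64(19), np.float64(-0.082), np.float64(-0.0684), np.float64(0.241), np.float64(0.237)) (np.int64(50), np.float64(-0.0823), np.float64(0.0645), np.float64(0.2472), np.float64(0.2352))
  knob 84 [0.4575 0.3241 0.3002] local -0.0435 0.1556
t 26.98 p [0.4605 0.3179 0.2606] yaw 41.5 F [0.5 0.1 0.7] w 0.0261 j [ 0.4  -0.01  1.74 -0.    1.41 -0.32]
[ 0.001  0.001 -0.   ] [-0.0005 -0.0025  0.0036] rows>= 0.1
```

The keeper follows. I'll continue the arc.

Call:
arm_command(steps=[[0,0,-0.074,0,-0.009,0.001,178],[0,0,-0.148,-0.001,-0.0175,0.001,178],[0,0,-0.222,-0.0025,-0.026,0.001,178],[0,0,-0.296,-0.005,-0.034,0.001,178],[0,0,-0.37,-0.0075,-0.042,0.001,178]])

```text
time_s: 27.4
position: [0.4345, 0.2846, 0.2594]
eef_rot: [0.738, 3.052, 0.001]
wrist_force: [-0.3, -0.1, 0.0]
gripper_width: 0.0261
```

Call:
arm_command(steps=[[0,0,-0.074,0,-0.008,0,178],[0,0,-0.148,-0.001,-0.016,0,178],[0,0,-0.222,-0.0025,-0.024,0,178],[0,0,-0.296,-0.005,-0.032,0,178],[0,0,-0.37,-0.0075,-0.0395,0,178]])

```text
time_s: 27.82
position: [0.4232, 0.246, 0.2594]
eef_rot: [0.164, 3.136, 0.001]
wrist_force: [0.9, 1.0, -0.1]
gripper_width: 0.0259
```

Call:
arm_command(steps=[[0,0,-0.074,0,-0.008,0,178],[0,0,-0.148,-0.001,-0.016,0,178],[0,0,-0.222,-0.0025,-0.024,0,178],[0,0,-0.296,-0.005,-0.032,0,178],[0,0,-0.37,-0.0075,-0.0395,0,178]])

```text
time_s: 28.23
position: [0.4266, 0.2058, 0.2595]
eef_rot: [-0.415, 3.113, 0.0]
wrist_force: [0.3, 0.1, -0.3]
gripper_width: 0.0261
```

```bash
python3 -c "
from h import *
bar();plan((*(np.array([.5312,.2342])+.109*np.array([np.cos(np.radians(199)),np.sin(np.radians(199))])),.26,107))"
```

```text
top (np.int64(46), np.float64(-0.0821), np.float64(-0.069), np.float64(0.2448), np.float64(0.2407))
side (np.int64(192), np.float64(-0.0832), np.float64(0.0608), np.float64(0.2749), np.float64(0.2675))
t 28.33 p [0.4267 0.2055 0.2594] yaw 104.9 F [-0.   0.1  0.5] w 0.0258 j [ 0.21 -0.23  1.94 -0.    1.43 -1.62]
[-0.     0.001 -0.036] [ 0.0004 -0.0069 -0.0006] rows>= 0.3
```

Call:
arm_command(steps=[[0,0,-0.01,0,-0.001,0,178],[0,0,-0.02,0,-0.003,0,178],[0,0,-0.03,0,-0.005,0,178],[0,0,-0.036,0,-0.007,0,178],[0,0,-0.036,0,-0.007,0,178]])

```text
time_s: 28.75
position: [0.4279, 0.1991, 0.2589]
eef_rot: [-0.469, 3.106, -0.001]
wrist_force: [0.3, -0.3, -0.4]
gripper_width: 0.0259
```

Call:
arm_command(steps=[[0,0,0,0,-0.0005,0,178],[0,0,0,0,-0.001,0,178],[0,0,0,0,-0.0015,0,178],[0,0,0,0,-0.002,0,178],[0,0,0,0,-0.002,0,178]])

```text
time_s: 29.17
position: [0.428, 0.1988, 0.2589]
eef_rot: [-0.47, 3.106, 0.006]
wrist_force: [-1.8, 6.7, -0.3]
gripper_width: 0.0261
```

Call:
arm_command(steps=[[0,0,0,0,-0.0005,0,178],[0,0,0,0,-0.001,0,178],[0,0,0,0,-0.0015,0,178],[0,0,0,0,-0.0015,0,178],[0,0,0,0,-0.0015,0,178]])

```text
time_s: 29.58
position: [0.428, 0.1987, 0.2589]
eef_rot: [0.471, -3.106, -0.011]
wrist_force: [-2.6, 12.9, -0.2]
gripper_width: 0.026
```

```bash
python3 -c "
from h import *
bar();plan()
q,d=grab_frame('side');P=cloud('side',d);h=cv2.cvtColor(q,cv2.COLOR_BGR2HSV);z=P[...,2]
k=((h[...,0]<8)|(h[...,0]>172))&(h[...,1]>170)&(z>.268)&(z<.279)&(abs(P[...,0]-.48)<.12)&(abs(P[...,1]-.23)<.12)
l=cv2.fitLine(P[k][:,:2].astype(np.float32),cv2.DIST_HUBER,0,.001,.001).ravel();print('arm heading',k.sum(),np.degrees(np.arctan2(l[1],l[0]))%180)"
```

```text
top (np.int64(46), np.float64(-0.082), np.float64(-0.0689), np.float64(0.2454), np.float64(0.2409))
side (np.int64(117), np.float64(-0.0826), np.float64(0.0575), np.float64(0.2746), np.float64(0.2654))
t 29.68 p [0.4281 0.1987 0.2589] yaw 107.2 F [-2.2 13.2  0.4] w 0.0257 j [ 0.19 -0.23  1.94  0.01  1.43 -1.68]
arm heading 186 17.636484
```

The keeper is at its stop: the push force doubled to 13 N with no motion. Backing off, opening and raising.

Call:
arm_command(steps=[[0,0,0,0,0.003,0,178],[0,0,0,0,0.006,0,160],[0,0,0,0,0.006,0,130],[0,0,0,0,0.006,0,130],[0,0,0,0,0.006,0,130]])

```text
time_s: 30.15
position: [0.4272, 0.2013, 0.2589]
eef_rot: [-0.469, 3.106, -0.001]
wrist_force: [0.0, 0.1, -0.5]
gripper_width: 0.0416
```

Call:
arm_command(steps=[[0,0,0,0,0,-0.01,130],[0,0,0,0,0,-0.025,130],[0,0,0,0,0,-0.04,130],[0,0,0,0,0,-0.06,130],[0,0,0,0,0,-0.085,130]])

```text
time_s: 30.57
position: [0.4266, 0.2012, 0.3443]
eef_rot: [0.468, -3.105, 0.001]
wrist_force: [1.1, -0.2, 0.2]
gripper_width: 0.0421
```

Call:
arm_command(steps=[[0,0,0,0,0.03,-0.02,130],[0,0,0,0,0.06,-0.04,130],[0,0,0,0,0.095,-0.05,130],[0,0,0,0,0.13,-0.05,130],[0,0,0,0,0.165,-0.05,130]])

```text
time_s: 30.98
position: [0.3782, 0.3607, 0.3963]
eef_rot: [-0.467, 3.103, 0.001]
wrist_force: [0.2, 0.3, 0.1]
gripper_width: 0.0415
```

```bash
python3 -c "
from h import *
bar();plan()
O=np.array([.5451,.1883]);a=np.radians(17.2);c,s=np.cos(a),np.sin(a)
for n in('side','top'):
    q,d=grab_frame(n);P=cloud(n,d);h=cv2.cvtColor(q,cv2.COLOR_BGR2HSV);z=P[...,2]
    k=((h[...,0]<8)|(h[...,0]>172))&(h[...,1]>170)&(z>.266)&(z<.28)&(abs(P[...,0]-.48)<.12)&(abs(P[...,1]-.23)<.12)
    if k.sum()>10:
        l=cv2.fitLine(P[k][:,:2].astype(np.float32),cv2.DIST_HUBER,0,.001,.001).ravel();print(n,'arm heading',k.sum(),np.degrees(np.arctan2(l[1],l[0]))%180)
    X=P[...,:2]-O;lx=X@[c,s];ly=X@[-s,c]
    m=(abs(lx+.085)<.08)&(abs(ly)<.085)&(z>.02)&(z<.15);print(n,'pail z',np.percentile(z[m],[1,99]).round(3),'x',np.percentile(lx[m],[1,99]).round(3),'y',np.percentile(ly[m],[1,99]).round(3))
    b=(h[...,0]>100)&(h[...,0]<130)&(h[...,1]>120)&(abs(lx+.085)<.07)&(abs(ly)<.07)&(z<.15);print(n,'blue in pail',b.sum(),P[b].mean(0).round(3) if b.any() else '')
    for l in('tape','chisel','square'): 
        for r in silhouettes(n,l)[:1]: print(n,l,round(r['conf'],2),r['bbox'])
"
```

```text
top (np.int64(45), np.float64(-0.0822), np.float64(-0.069), np.float64(0.2442), np.float64(0.241)) (np.int64(32), np.float64(-0.083), np.float64(0.0682), np.float64(0.272), np.float64(0.2416))
  knob 76 [0.4261 0.1995 0.3066] local -0.1104 0.0459
side (np.int64(18), np.float64(-0.0819), np.float64(-0.07), np.float64(0.2417), np.float64(0.2374)) (np.int64(110), np.float64(-0.085), np.float64(0.0578), np.float64(0.2749), np.float64(0.264))
  knob 59 [0.4242 0.2085 0.2985] local -0.1095 0.055
t 31.08 p [0.3768 0.3624 0.3946] yaw 107.5 F [ 0.4 -0.3  0. ] w 0.0417 j [ 0.55 -0.15  1.63  0.    1.66 -1.33]
side arm heading 83 17.065422
side pail z [0.034 0.142] x [-0.143 -0.006] y [-0.061  0.074]
side blue in pail 0 
side tape 0.75 [345.5, 201.7, 17.3, 18.7]
side chisel 0.48 [358.0, 227.5, 14.8, 16.2]
side square 0.59 [302.7, 266.1, 38.1, 58.0]
top arm heading 365 17.930891
top pail z [0.032 0.144] x [-0.146 -0.008] y [-0.069  0.058]
top blue in pail 234 [0.467 0.159 0.067]
top tape 0.83 [464.1, 211.8, 31.5, 26.1]
top chisel 0.64 [384.6, 255.5, 68.1, 10.4]
top square 0.67 [265.0, 210.0, 79.8, 55.4]
```

```bash
python3 -c "
from workcell import *
print(sign_off())"
```

```text
the job is handed in; nothing more can be done
None
```

The job is done and handed in at about 31 s on the robot's clock. The block is in the pail, the pail hangs by its bail on both prongs, and the red keeper is closed against its stop.

**Setbacks**
- **Block:** the first grasp closed on top of it. The real fingertips sit about 24 mm behind the reported TCP (at odds with the interface text), so I corrected for that and picked it up on the second try.
- **Bail:** the first swing missed because the jaws were too far apart and the bar slipped off. The second swing, with the jaws closed to about 26 mm around the grip, raised it while the pail stood on the bench.

**Last checks with the arm clear**
- **Bar:** it lies level on both prongs, with its top at about 0.241 m at each end. It sits about 82–83 mm out from the posts, 2–3 mm short of the stated 85 mm seat.
- **Pail:** its lowest visible point is 32–34 mm above the bench. Measurements of its edge near the posts were cluttered by the posts themselves, so the gap there is not confirmed directly. It should be about 8 mm from the sizes given.
- **Block:** the top camera still sees it inside the pail.
- **Keeper:** in the last push the force rose from 7 to 13 N with no movement. The arm points at 17–18°, matching the stand's estimated 17.2°.
- **Tape, screwdriver and square:** the cameras find them where they lay, judged from detector boxes. I had used up my picture views by then, so these last checks are from numbers only.

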